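# Lock the red box with the flat screwdriver

### The arm

A 6-joint arm with a two-finger parallel gripper is mounted at the origin on the work surface. World frame = base frame: x ahead of the robot, y to its left, z up, the work surface at z = 0. Lengths are in m, angles in rad, forces in N, time in s.
With the tool pointing down it reaches from about 0.3 to 0.775 m from the base axis. Payload 14.6 kg.
Tool frame: the origin (TCP) lies on the centre line of the jaws, within the pads' length; the fingertips stand 19 mm ahead of it and the grasp point (between the pads) is the TCP (ctrl.tip_reach is the distance from the TCP to the fingertips, in m); x points along the fingers, y is the direction in which the jaws open and shut, and the axes are right-handed (so a half turn about x gives the same grasp; the last joint's range is limited). The gripper opens to 94 mm and grips with 3 to 60 N. Pads are 16 mm wide; open, the fingers measure 119 mm over their backs; the gripper's body (75 mm by 177 mm) begins 78 mm behind the grasp point.
Start: joints at [-1.38, 0.3, 1.521, -0, 1.321, -0.067], TCP at [0.14, -0.532, 0.224] pointing down, gripper open.
Joint ranges: [-3.03, 3.03], [-0.79, 2.21], [0.23, 2.52], [-1.04, 4.18], [0, 3.07], [-2.55, 2.55]. Speed limits (rad/s): [2.22, 2.22, 2.57, 3.14, 3.14, 3.14].

### API

Orientations are given as [roll, pitch, yaw] about the fixed x, y, z axes, in that order (R = Rz(yaw) Ry(pitch) Rx(roll)).
In Python, from station import ctrl, optics, models gives the robot as it stands. The module is installed in compiled form; this text tells all that it offers.
- The arm moves only by the tool arm_command, never from a script. Its argument "deltas" is a list of rows, each an object with "translation": the shift along the tool's x, y, z in units of 25 mm (1.0 is 25 mm), a list of three; "turn": the turn, a rotation vector about the tool's x, y, z in units of 5 degrees (1.0 is 5 degrees), a list of three. In form: [{"translation": [x, y, z], "turn": [rx, ry, rz]}, ...]. A call has 1 to 12 rows; each row is the pose to reach, as a shift and turn from the pose commanded when the call began, along the tool's axes at that moment; what a row does not reach only later rows make up. A row lasts 1/12 s, in which the tool goes at most 41.7 mm and 7.16 degrees, less where a joint would pass 70% of its speed; a pose out of reach is approached as far as the arm can. A call with a gripper value outside its range is refused whole. "gripper" is the finger opening in mm, from 0 to 94, set as the call begins (left out, the last holds). The fingers move at their own pace and stop on an object; "force" is the grip in N (left out, the last holds). Time passes only in rows, so rows that repeat a pose let the fingers close. It gives the time, the measured TCP pose, the force and the opening at its end, in the units of the state.
- ctrl.get_obs(): the state, without advancing time (a new reading comes with each control period).
- optics.camera(name): name is "scene" or "top" or "wrist"; returns the picture (480x640x3 uint8, red, green, blue); there is no depth.
- optics.get_calibration(name): a dict with "K" (3x3 intrinsics, pixels), "k1" (the pictures are not rectified: a ray, as slopes to the right and down, at radius r is drawn at 1 + k1 r^2 times it, then the intrinsics apply), "origin" and "orientation" of the camera in the world. Camera axes: x right, y down, z forward; pixel columns grow to the right and rows downward; lengths in m; the calibration is good to about 2 mm. A picture is of the moment at which its call begins: read the wrist's pose just before it. get_calibration takes no time and is no camera call; for the wrist camera it gives the pose at the moment of the call.
- ctrl.hand_in(): hands the job in, once; it reports no verdict.
Trained networks look in the newest picture that a camera, given by its name, has taken for a name from the list of things; names that differ only in an ending like _2 or _b are one class to them, and where a whole thing is asked for, a point or a joint stands for the part that bears it (a point fixed in the world has none). Each returns a list of dicts, best first, with "score" (0 to 1); they miss things now and then, are a little off and sometimes report something else, mostly with a low value. They report only what shows in the picture. A call takes as long as a camera call. They do not tell look-alikes from the thing itself.
- models.look_for(target, camera): "box" ([left, top, right, bottom] in pixels, round what is visible of it).
- models.cut_out(target, camera): "pixels" (480x640 bool, what is visible of it) and "box" ([left, top, right, bottom] in pixels, round what is visible of it).
- models.mark_of(target, camera): "at" ([column, row] in pixels: a listed point, or the origin of a listed thing).
The state is a dict: "time_s": time; "qpos": joint angles; "joint_vel": joint speeds; "tau": joint torques, N m; "ee_pos": TCP position; "eef_rot": TCP orientation; "force": force on the tool from outside, world axes, zero at the start; "moment": the same for the moment, N m; "grip_width": finger opening in m.
Only numpy, scipy, OpenCV 4.12 (cv2) and the standard library are available. Lean on these libraries where they do the work, as an engineer would, in place of code of your own. Each camera call takes 0.05 s, during which the arm holds its last target.

### The job

Lock the red lidded box: take the flat screwdriver out of the clear pen holder, rest its blade lightly on the slotted lock inside the short guide tube on the box's lid, rotate it until the blade drops into the slot, and turn the lock clockwise to its stop. Work gently - do not force the lock once it is at its stop and do not touch it with the fingers - then stand the screwdriver back in the hole it came from, and leave everything else where it is.

Things in the scene. Friction and masses are not known exactly. Their poses are not given: they have to be found in the camera images.
- driver_grip (a point): Flat screwdriver, centre of its upright black square handle (24 x 24 mm, flats facing x and y; top 38 mm above; 120 g). A 34 mm round collar 39 to 45 mm below this point rests on the pen holder. Then a 14 mm round shank and, on its end, the flat blade: 13 mm wide (along x), 2.6 mm thick (y), 7 mm long, ending 125 mm below this point. z up the handle.
- driver_tip (a point): Middle of the end of the screwdriver's blade, on the handle's axis; same axes as driver_grip.
- bore (a point): Centre of the screwdriver's hole (19 mm across, mouth chamfered 2 mm) in the top face of the fixed clear acrylic pen holder, 105 mm above the table; plate 10 mm thick, hollow 89 mm below it. Axes are the holder's: 80 mm along x, 150 mm along y. A capped marker stands in a second hole 73 mm away in +y, its cap 45 mm high.
- lock_top (a point): Centre of the lock's round steel head at its unpressed top, 84 mm high, 15 mm above the red box's lid. One straight slot right across it: 4.4 mm wide (7.4 mm at its chamfered top), 5 mm deep. A fixed round shroud (17 mm bore, above 94 mm flared to a 26 mm mouth at 106 mm) guides the shank. Axes are the box's: at first the slot lies along y to within 0.3 rad either way; how far off is not measured: feel or look.
- redbox: The fixed red lidded box with the lock on its lid, 138 mm along x, 208 mm along y, lid 69 mm high; origin under its centre, straight below the lock. A push button (leave it) is on its -x side. More than about 40 N from the screwdriver, pressing, sideways or twisting (about 0.2 N m) damages the lock.
- plunger: Sprung stem that carries the slotted head; it does not rotate. Origin 12 mm below the top of the head. Pressed, head and stem sink up to 9 mm: 3 N to start, 1.4 N more per mm, solid at the end.
- lock (a joint): Turn of the lock: 0 unlocked (start), grows clockwise seen from above against about 0.06 N m of friction, stop at 0.9 rad (locked); at the stop the head still winds up springily by 1 rad per 1.5 N m. It stays where it is left. The slotted head turns with it.
- driver: The screwdriver; origin at the underside of its collar, on its axis.
- marker: Bystander: capped marker in the holder's other hole; origin at the underside of its cap.
- punch: Bystander: aluminium hole punch, 75 x 115 mm, 65 mm high; origin under its centre.
- dispenser: Bystander: green tape dispenser, 60 x 160 mm, 84 mm high; origin under its centre.
- clip0: Bystander: black binder clip, 32 mm wide, 46 mm high with its wire handles; origin under its centre.
- clip1: Bystander: black binder clip, 32 mm wide, 46 mm high with its wire handles; origin under its centre.
- clip2: Bystander: black binder clip, 32 mm wide, 46 mm high with its wire handles; origin under its centre.
There are look-alikes about, which are no part of the job. What is shaped like the driver but blue or purple is not meant.

How it is judged:
By the outcome, as a careful person would: the job done as asked, in the order asked, and still so for the second after the job is handed in, with the robot touching nothing.
It also fails if it takes over 72 s, if anything falls off the work surface, if the arm or the gripper's body presses on something with over 40 N, if the wrist force passes 120 N, or if a joint passes its speed limit or range.

## Working session

There is one attempt and no reset: what is moved stays moved. The work goes in short steps, Python scripts to look and compute and a tool call to move; the robot and the scene stay as the last step left them, time stands still between calls to the robot, and variables do not carry over. Pictures are saved under pics/ and viewed, and the job is handed in when it is done.

Besides the shell and the picture viewer there is one more tool, called after ">>>" as name(argument=value, ...), one argument or row to a line, values as JSON. arm_command: Moves the arm, as the interface text tells. Its arguments: {"type":"object","properties":{"deltas":{"type":"array"},"gripper":{"type":"number"},"force":{"type":"number"}},"required":["deltas"]}

```bash
mkdir -p pics; ls; cat > h.py <<'E'
import numpy as np, cv2
from station import ctrl, optics, models
from scipy.spatial.transform import Rotation as R
def snap(n,f):
    im=optics.camera(n); cv2.imwrite('pics/'+f,im[:,:,::-1]); return im
def Rc(c):
    o=np.array(c['orientation'],float)
    return o if o.shape==(3,3) else R.from_euler('xyz',o).as_matrix()
def ray(n,px,c=None):
    c=c or optics.get_calibration(n); K=np.array(c['K']); 
    d=np.array([(px[0]-K[0,2])/K[0,0],(px[1]-K[1,2])/K[1,1]]); u=d.copy()
    for _ in range(20): u=d/(1+c['k1']*(u@u))
    v=Rc(c)@np.array([u[0],u[1],1]); return np.array(c['origin']),v/np.linalg.norm(v)
def proj(n,P,c=None):
    c=c or optics.get_calibration(n); K=np.array(c['K'])
    p=Rc(c).T@(np.array(P)-np.array(c['origin'])); u=p[:2]/p[2]; u=u*(1+c['k1']*(u@u))
    return K[:2,:2]@u+K[:2,2]
def atz(n,px,z,c=None):
    o,v=ray(n,px,c); return o+v*(z-o[2])/v[2]
def tri(obs):
    A=np.zeros((3,3));b=np.zeros(3)
    for n,px in obs:
        o,v=ray(n,px) if isinstance(n,str) else ray('',px,n); M=np.eye(3)-np.outer(v,v); A+=M;b+=M@o
    return np.linalg.solve(A,b)
def st():
    s=ctrl.get_obs(); print({k:np.round(s[k],4).tolist() for k in ['time_s','qpos','ee_pos','eef_rot','force','moment','grip_width']}); return s
E
python3 - <<'E'
from h import *
st()
for n in ['scene','top','wrist']:
    print(n,optics.get_calibration(n)); snap(n,n+'0.png')
    if n!='wrist':
      for t in ['driver_grip','bore','lock_top','driver_tip','redbox','marker','plunger']:
        print(t,[(np.round(d['at'],1).tolist(),round(d['score'],2)) for d in models.mark_of(t,n)][:4])
print(ctrl.get_obs()['time_s'])
E
```

```text
pics
{'time_s': 0.0, 'qpos': [-1.3796, 0.3005, 1.5216, -0.0, 1.3207, -0.0666], 'ee_pos': [0.1402, -0.5316, 0.2239], 'eef_rot': [-1.6338, 1.5696, 1.7656], 'force': [0.4802, 0.2418, -0.0941], 'moment': [-0.0001, 0.0025, -0.015], 'grip_width': 0.094}
scene {'K': array([[437.79253546,   0.        , 321.07824513],
       [  0.        , 437.79253546, 241.14802247],
       [  0.        ,   0.        ,   1.        ]]), 'k1': -0.04592677743574745, 'origin': array([ 1.01374919, -0.28916401,  0.63648305]), 'orientation': array([-2.32447399, -0.01754526,  0.94168101])}
driver_grip [([323.0, 174.0], 0.83), ([407.3, 224.5], 0.74), ([365.7, 182.0], 0.55)]
bore [([368.7, 199.1], 0.77)]
lock_top [([204.5, 306.0], 0.94)]
driver_tip [([320.2, 219.8], 0.86), ([394.6, 271.0], 0.66)]
redbox [([211.2, 339.9], 0.79), ([234.0, 243.9], 0.29)]
marker [([393.2, 186.5], 0.69)]
plunger []
top {'K': array([[511.20200252,   0.        , 318.42727587],
       [  0.        , 511.20200252, 240.95368101],
       [  0.        ,   0.        ,   1.        ]]), 'k1': 0.002828632896526219, 'origin': array([0.46626603, 0.00193042, 1.20244418]), 'orientation': array([-3.05453092,  0.03077675, -1.55675642])}
driver_grip [([245.5, 209.0], 0.77), ([245.2, 263.4], 0.74)]
bore [([247.1, 258.7], 0.96)]
lock_top [([418.8, 242.9], 0.68)]
driver_tip [([255.5, 216.7], 0.64)]
redbox [([414.6, 246.9], 0.81)]
marker [([217.4, 260.4], 0.44)]
plunger [([417.3, 243.0], 0.6)]
wrist {'K': array([[382.88982404,   0.        , 318.68700124],
       [  0.        , 382.88982404, 238.23585942],
       [  0.        ,   0.        ,   1.        ]]), 'k1': -0.06493319675848079, 'origin': array([ 0.21545917, -0.51181551,  0.38541   ]), 'orientation': array([ 2.86702911e+00, -8.63799167e-05, -1.31276804e+00])}
0.85
```

View pics/scene0.png

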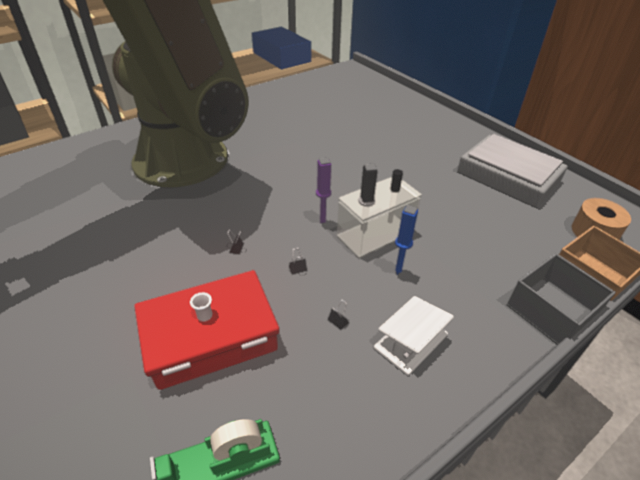

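View pics/top0.png

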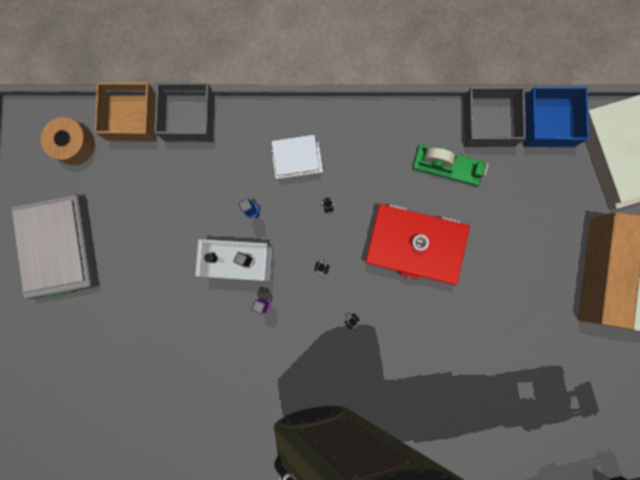

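```bash
python3 - <<'E'
from h import *
print('bore tri',tri([('scene',(368.7,199.1)),('top',(247.1,258.7))]), atz('top',(247.1,258.7),.105), atz('scene',(368.7,199.1),.105))
print('grip tri',tri([('scene',(365.7,182)),('top',(245.2,263.4))]),atz('top',(245.2,263.4),.15))
print('lock tri',tri([('scene',(204.5,306)),('top',(418.8,242.9))]),atz('top',(418.8,242.9),.084),atz('top',(420.5,242),.106), atz('scene',(204.5,306),.084))
# box lid corners top
for n,z,cs in [('box',.069,[(384,205),(469,222),(456,284),(366,265)]),('hold',.105,[(199,239),(270,241),(270,281),(197,278)])]:
    P=np.array([atz('top',c,z)[:2] for c in cs]); print(n,P.round(3).tolist(),P.mean(0),[np.degrees(np.arctan2(*(P[(i+1)%4]-P[i])[::-1])).round(1) for i in range(4)],[np.linalg.norm(P[(i+1)%4]-P[i]).round(3) for i in range(4)])
s=ctrl.get_obs(); print(R.from_euler('xyz',s['eef_rot']).as_matrix().round(3))
im=cv2.imread('pics/top0.png'); a=cv2.resize(im[190:330,180:300],None,fx=3.3,fy=4,interpolation=2);b=cv2.resize(im[190:330,350:480],None,fx=3,fy=4,interpolation=2)
cv2.imwrite('pics/tz.png',np.hstack([a,b]))
E
```

```text
bore tri [0.52267734 0.19145876 0.11250368] [0.52141687 0.19055084 0.105     ] [0.51686054 0.20090978 0.105     ]
grip tri [0.51122191 0.18931513 0.1473737 ] [0.50937877 0.18650964 0.15      ]
lock tri [ 0.56206929 -0.17851914  0.08913522] [ 0.5616641  -0.18153487  0.084     ] [ 0.56176215 -0.18154882  0.106     ] [ 0.55893508 -0.17539007  0.084     ]
box [[0.647, -0.107], [0.611, -0.295], [0.473, -0.265], [0.513, -0.068]] [ 0.56089948 -0.18354337] [np.float64(-101.0), np.float64(167.7), np.float64(78.8), np.float64(-16.3)] [np.float64(0.191), np.float64(0.14), np.float64(0.201), np.float64(0.14)]
hold [[0.563, 0.297], [0.56, 0.142], [0.474, 0.14], [0.478, 0.298]] [0.51894354 0.21909526] [np.float64(-91.0), np.float64(-178.7), np.float64(88.4), np.float64(-1.0)] [np.float64(0.155), np.float64(0.086), np.float64(0.158), np.float64(0.085)]
[[-0.     0.255 -0.967]
 [-0.    -0.967 -0.255]
 [-1.     0.     0.   ]]
```

View pics/tz.png

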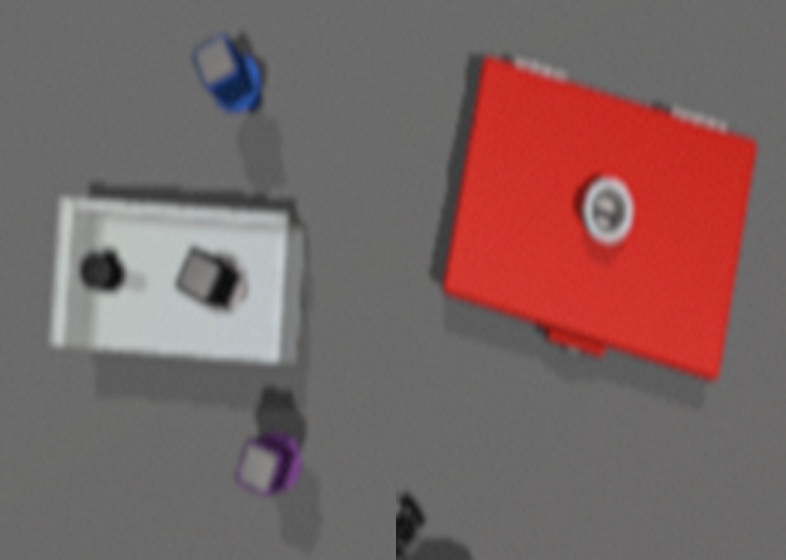

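View pics/wrist0.png

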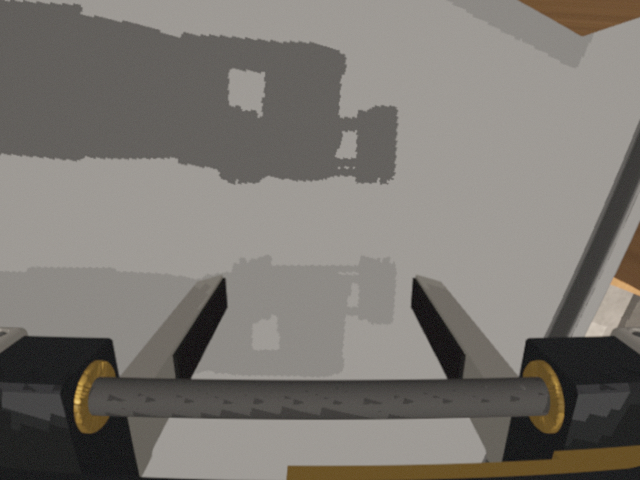

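```bash
cat >> h.py <<'E'
def tgt(p,psi):
    """rows units to bring TCP to p, tool down, jaw dir psi deg"""
    s=ctrl.get_obs(); R0=R.from_euler('xyz',s['eef_rot']).as_matrix()
    a=np.radians(psi); Rt=np.array([[0,np.cos(a),np.sin(a)],[0,np.sin(a),-np.cos(a)],[-1,0,0]])
    d=R0.T@(np.array(p)-s['ee_pos'])/.025; w=np.degrees(R.from_matrix(R0.T@Rt).as_rotvec())/5
    print('trans',d.round(3).tolist(),'turn',w.round(3).tolist())
def camoff():
    s=ctrl.get_obs(); R0=R.from_euler('xyz',s['eef_rot']).as_matrix(); c=optics.get_calibration('wrist')
    return R0.T@(np.array(c['origin'])-s['ee_pos']), R0.T@Rc(c)
E
python3 - <<'E'
from h import *
o,Rl=camoff(); print(o,Rl.round(3))
a=np.radians(-24); Rt=np.array([[0,np.cos(a),np.sin(a)],[0,np.sin(a),-np.cos(a)],[-1,0,0]])
p=np.array([.561,-.18,0])-Rt@o; p[2]=.15; print(p); tgt(p,-24); tgt([.41,-.40,.18],-40)
E
```

```text
[-1.60954668e-01 -1.53319177e-04 -7.78415840e-02] [[-0.    -0.271  0.963]
 [ 1.     0.     0.   ]
 [-0.     0.963  0.271]]
[ 0.52947904 -0.25117419  0.15      ]
trans [2.978, -6.885, -17.918] turn [-10.246, 0.0, 0.0]
trans [1.778, -2.347, -11.779] turn [-7.046, 0.0, -0.0]
```

>>> arm_command(
  deltas=[
    {"translation":[0.1,-0.3,-0.7],"turn":[-0.4,0,0]},
    {"translation":[0.3,-0.8,-2.0],"turn":[-1.2,0,0]},
    {"translation":[0.5,-1.4,-3.5],"turn":[-2.1,0,0]},
    {"translation":[0.8,-2.0,-5.0],"turn":[-3.0,0,0]},
    {"translation":[1.1,-2.6,-6.6],"turn":[-4.0,0,0]},
    {"translation":[1.4,-3.2,-8.2],"turn":[-5.0,0,0]},
    {"translation":[1.7,-3.8,-9.8],"turn":[-6.0,0,0]},
    {"translation":[1.9,-4.4,-11.4],"turn":[-7.0,0,0]},
    {"translation":[2.2,-5.0,-13.0],"turn":[-8.0,0,0]},
    {"translation":[2.5,-5.6,-14.5],"turn":[-8.9,0,0]},
    {"translation":[2.7,-6.1,-15.9],"turn":[-9.5,0,0]},
    {"translation":[2.9,-6.5,-17.0],"turn":[-10.0,0,0]},
  ],
  gripper=60,
)

```text
time_s: 1.85
ee_pos: [0.5117, -0.2642, 0.1516]
eef_rot: [2.327, 1.571, 0.32]
force: [0.3, -0.4, -0.3]
grip_width: 0.0595
```

>>> arm_command(
  deltas=[
    {"translation":[0.05,-0.25,-0.5],"turn":[-0.2,0,0]},
    {"translation":[0.08,-0.39,-0.92],"turn":[-0.25,0,0]},
    {"translation":[0.08,-0.39,-0.92],"turn":[-0.25,0,0]},
    {"translation":[0.08,-0.39,-0.92],"turn":[-0.25,0,0]},
  ],
)

```text
time_s: 2.18
ee_pos: [0.5102, -0.2417, 0.1504]
eef_rot: [1.173, 1.57, -0.818]
force: [0.4, -0.8, 0.5]
grip_width: 0.0594
```

```bash
python3 - <<'E'
from h import *
st(); c=optics.get_calibration('wrist'); im=snap('wrist','w1.png')
print(c['origin'])
for t in ['lock_top','redbox']:
    for d in models.mark_of(t,'wrist')[:2]: print(t,d['at'],d['score'],atz('',d['at'],.084,c))
u=proj('',[.561,-.181,.084],c); print(u); st()
x,y=map(int,u); cv2.imwrite('pics/w1z.png',cv2.resize(im[max(0,y-50):y+50,x-60:x+60,::-1],None,fx=6,fy=6,interpolation=2))
E
```

```text
{'time_s': 2.1833, 'qpos': [-0.5073, 0.4015, 1.5634, -0.0002, 1.1762, -0.0879], 'ee_pos': [0.5102, -0.2417, 0.1504], 'eef_rot': [1.1726, 1.5703, -0.8175], 'force': [0.4053, -0.7664, 0.452], 'moment': [-0.0492, -0.0696, -0.0284], 'grip_width': 0.0594}
[ 0.54125795 -0.16975689  0.31135863]
lock_top [356.4, 134.3] 0.59 [ 0.56036496 -0.18030749  0.084     ]
lock_top [599.1, 135.3] 0.38 [ 0.69425491 -0.23810432  0.084     ]
redbox [346.7, 134.5] 0.56 [ 0.55520646 -0.17815043  0.084     ]
[357.8786106 134.9717339]
{'time_s': 2.3333, 'qpos': [-0.5085, 0.4021, 1.5626, -0.0001, 1.1762, -0.088], 'ee_pos': [0.5102, -0.2425, 0.1504], 'eef_rot': [1.3512, 1.57, -0.6401], 'force': [-0.0308, -0.1943, 0.3061], 'moment': [-0.0425, -0.0146, 0.0101], 'grip_width': 0.0602}
```

View pics/w1.png

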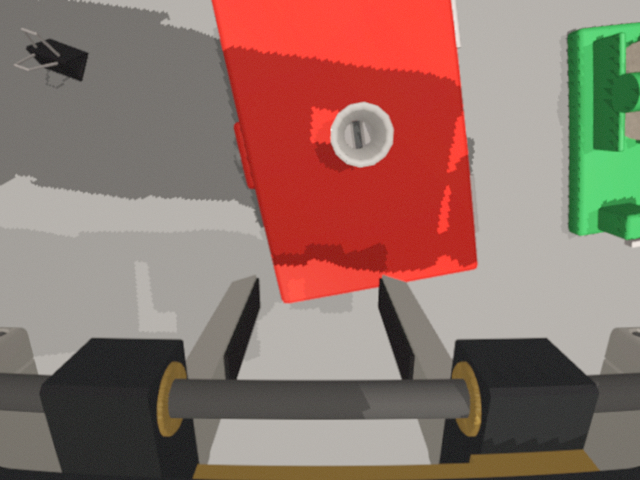

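View pics/w1z.png

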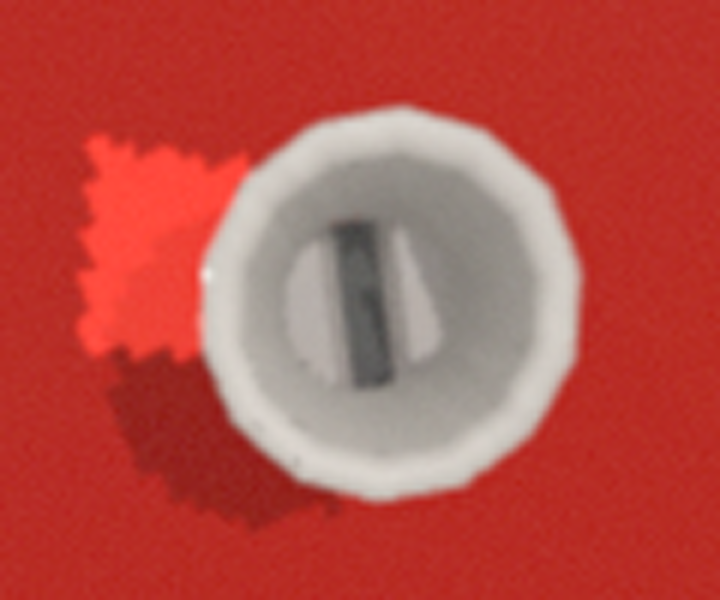

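```bash
python3 - <<'E'
from h import *
c=optics.get_calibration('wrist')
f=lambda p:(297+(p[0]+.5)/6-.5,84+(p[1]+.5)/6-.5)
P=[atz('',f(p),.082,c) for p in [(353,222),(376,386)]]; d=P[0]-P[1]; print(P,np.linalg.norm(d),np.degrees(np.arctan2(d[1],d[0])))
print('mouth',atz('',f((389,301)),.106,c),'head',atz('',f((364,304)),.084,c))
cs=[(286,301),(477,266),(455,0),(214,0)]
Q=[atz('',p,.069,c) for p in cs]; print(np.round(Q,3).tolist())
for i,j in [(0,1),(1,2),(0,3)]:
    e=Q[j]-Q[i]; print(np.degrees(np.arctan2(e[1],e[0])),np.linalg.norm(e))
p=np.array([.512,.195,.30])
o,_=camoff()
a=np.radians(-24); Rt=np.array([[0,np.cos(a),np.sin(a)],[0,np.sin(a),-np.cos(a)],[-1,0,0]])
p=np.array([.518,.19,0])-Rt@o; p[2]=.25; print(p); tgt(p,-24)
E
```

```text
[array([ 0.56310985, -0.17390099,  0.082     ]), array([ 0.55917131, -0.18908525,  0.082     ])] 0.015686745757775653 75.45888958848802
mouth [ 0.56112048 -0.18092295  0.106     ] head [ 0.56093603 -0.18132016  0.084     ]
[[0.475, -0.265, 0.069], [0.604, -0.295, 0.069], [0.644, -0.135, 0.069], [0.517, -0.078, 0.069]]
-13.018016477017525 0.13265025011982132
76.00835757841807 0.1650445142886187
77.27297935349971 0.1911756467463851
[0.48690923 0.11806651 0.25      ]
trans [-3.99, -6.735, -12.786] turn [-0.018, 0.002, -0.009]
```

>>> arm_command(
  deltas=[
    {"translation":[-0.3,-0.2,-0.4],"turn":[0,0,0]},
    {"translation":[-1.0,-0.7,-1.2],"turn":[0,0,0]},
    {"translation":[-1.7,-1.3,-2.4],"turn":[0,0,0]},
    {"translation":[-2.3,-2.0,-3.7],"turn":[0,0,0]},
    {"translation":[-2.8,-2.7,-5.1],"turn":[0,0,0]},
    {"translation":[-3.2,-3.4,-6.5],"turn":[0,0,0]},
    {"translation":[-3.5,-4.2,-7.9],"turn":[0,0,0]},
    {"translation":[-3.8,-4.9,-9.3],"turn":[0,0,0]},
    {"translation":[-4.0,-5.5,-10.6],"turn":[0,0,0]},
    {"translation":[-4.0,-6.1,-11.7],"turn":[0,0,0]},
    {"translation":[-4.0,-6.5,-12.4],"turn":[0,0,0]},
    {"translation":[-4.0,-6.7,-12.8],"turn":[0,0,0]},
  ],
)

```text
time_s: 3.33
ee_pos: [0.487, 0.1212, 0.2507]
eef_rot: [2.423, 1.57, 0.435]
force: [-0.6, -0.9, -0.6]
grip_width: 0.06
```

>>> arm_command(
  deltas=[
    {"translation":[0,0,0],"turn":[0,0,0]},
    {"translation":[0,0,0],"turn":[0,0,0]},
  ],
)

```text
time_s: 3.5
ee_pos: [0.4877, 0.1186, 0.2501]
eef_rot: [1.105, 1.571, -0.884]
force: [0.2, -0.9, -0.5]
grip_width: 0.06
```

```bash
python3 - <<'E'
from h import *
st(); c=optics.get_calibration('wrist'); im=snap('wrist','w2.png')
print(c)
for t,z in [('driver_grip',.15),('bore',.105),('driver_tip',.025),('marker',.105)]:
    for d in models.mark_of(t,'wrist')[:3]: print(t,d['at'],d['score'],atz('',d['at'],z,c))
u=proj('',[.513,.19,.15],c); print(u)
x,y=map(int,u); y=max(y,75);cv2.imwrite('pics/w2z.png',cv2.resize(im[max(0,y-75):y+75,x-100:x+100,::-1],None,fx=4,fy=4,interpolation=2)); print(x-100,y-75)
E
```

```text
{'time_s': 3.5, 'qpos': [0.1658, 0.1722, 1.6181, -0.0002, 1.3512, 0.5841], 'ee_pos': [0.4877, 0.1186, 0.2501], 'eef_rot': [1.1054, 1.5705, -0.8837], 'force': [0.2071, -0.944, -0.4807], 'moment': [-0.0206, -0.0674, -0.0113], 'grip_width': 0.06}
{'K': array([[382.88982404,   0.        , 318.68700124],
       [  0.        , 382.88982404, 238.23585942],
       [  0.        ,   0.        ,   1.        ]]), 'k1': -0.06493319675848079, 'origin': array([0.51869241, 0.19062882, 0.41111096]), 'orientation': array([ 2.86707298e+00,  1.33384675e-04, -4.18060570e-01])}
driver_grip [376.2, 202.1] 0.79 [0.53569082 0.13101876 0.15      ]
driver_grip [351.8, 202.6] 0.65 [0.52010611 0.13753142 0.15      ]
driver_tip [237.1, 214.0] 0.76 [0.408061   0.14923481 0.025     ]
driver_tip [458.1, 103.9] 0.75 [0.65277585 0.15998908 0.025     ]
marker [279.4, 32.7] 0.79 [0.52095278 0.26688411 0.105     ]
[311.26249719 135.44607609]
211 60
```

View pics/w2.png

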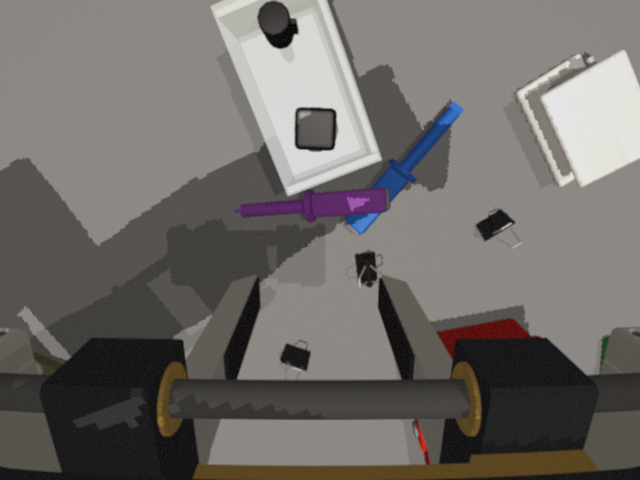

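View pics/w2z.png

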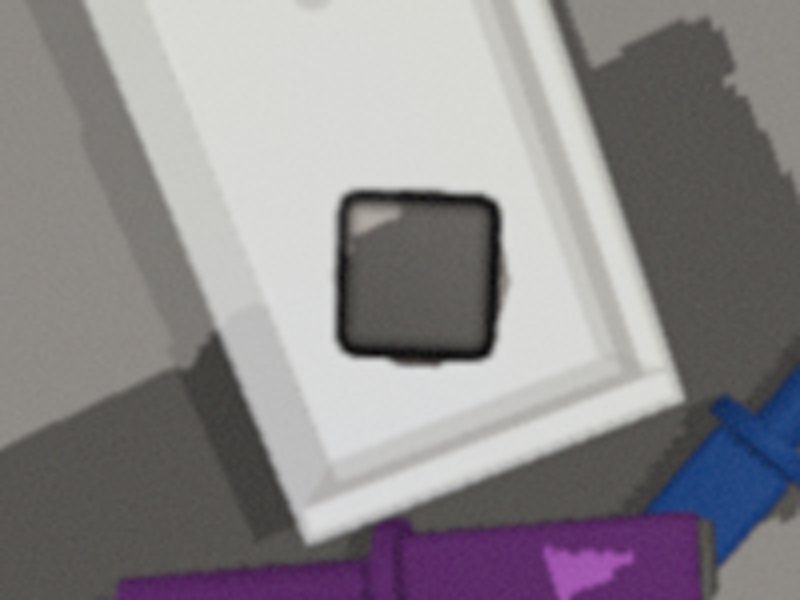

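```bash
python3 - <<'E'
from h import *
im=snap('scene','s3.png'); 
E
```

```text
(no output)
```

View pics/s3.png

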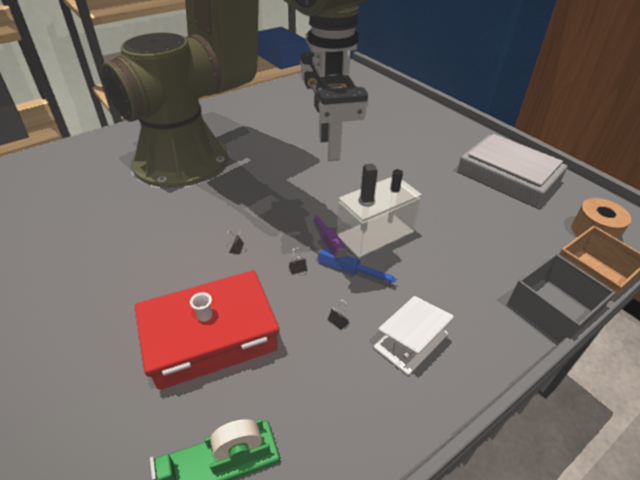

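```bash
python3 - <<'E'
from h import *
c=optics.get_calibration('wrist')
f=lambda p:(211+(p[0]+.5)/4-.5,60+(p[1]+.5)/4-.5)
C=[(340,192),(500,196),(494,359),(338,354)]
P=[atz('',f(p),.188,c) for p in C]
print('ctr',np.mean(P,0))
for i in range(4):
    e=P[(i+1)%4]-P[i]; print(np.degrees(np.arctan2(e[1],e[0])),np.linalg.norm(e))
# collar centre at z~.108 edges left/right
print('collar',atz('',f(((336+508)/2,280)),.11,c), atz('',f((415,(188+364)/2)),.11,c))
H=[atz('',p,.105,c) for p in [(212,6),(289,195),(381,158),(320,0)]]
print(np.round(H,4).tolist())
e=H[0]-H[1];print(np.degrees(np.arctan2(e[1],e[0]))); e=H[2]-H[1];print(np.degrees(np.arctan2(e[1],e[0])),np.linalg.norm(e))
E
```

```text
ctr [0.51763421 0.19217798 0.188     ]
-25.440135091292845 0.02224388555623078
-115.64597471669575 0.0222968804202538
154.13977223380354 0.02221915181085823
64.41808159572895 0.02213389493189083
collar [0.51754582 0.19191013 0.11      ] [0.51663417 0.19312548 0.11      ]
[[0.4844, 0.3036, 0.105], [0.4767, 0.1543, 0.105], [0.5554, 0.1515, 0.105], [0.5575, 0.2745, 0.105]]
87.04007815397642
-2.063199296856907 0.07867708167245535
```

```bash
python3 - <<'E'
from h import *
st(); tgt([.5175,.192,.25],-25.7); tgt([.5175,.192,.15],-25.7)
E
```

```text
{'time_s': 3.8, 'qpos': [0.1649, 0.1726, 1.618, -0.0, 1.351, 0.5848], 'ee_pos': [0.4879, 0.1183, 0.25], 'eef_rot': [-0.4604, 1.5707, -2.4511], 'force': [-0.4474, -0.307, 0.2979], 'moment': [-0.018, -0.0794, -0.0227], 'grip_width': 0.0599}
trans [-0.002, -0.119, -3.176] turn [0.329, 0.001, 0.0]
trans [3.998, -0.119, -3.176] turn [0.329, 0.001, 0.0]
```

>>> arm_command(
  deltas=[
    {"translation":[0,-0.03,-0.8],"turn":[0.1,0,0]},
    {"translation":[0,-0.08,-2.1],"turn":[0.2,0,0]},
    {"translation":[0,-0.12,-2.95],"turn":[0.33,0,0]},
    {"translation":[0,-0.12,-3.18],"turn":[0.33,0,0]},
    {"translation":[0.2,-0.12,-3.18],"turn":[0.33,0,0]},
    {"translation":[0.8,-0.12,-3.18],"turn":[0.33,0,0]},
    {"translation":[1.6,-0.12,-3.18],"turn":[0.33,0,0]},
    {"translation":[2.4,-0.12,-3.18],"turn":[0.33,0,0]},
    {"translation":[3.1,-0.12,-3.18],"turn":[0.33,0,0]},
    {"translation":[3.7,-0.12,-3.18],"turn":[0.33,0,0]},
    {"translation":[4.0,-0.12,-3.18],"turn":[0.33,0,0]},
    {"translation":[4.0,-0.12,-3.18],"turn":[0.33,0,0]},
  ],
)

```text
time_s: 4.8
ee_pos: [0.5165, 0.1918, 0.1484]
eef_rot: [-0.791, 1.568, -2.81]
force: [-0.2, 0.1, 0.5]
grip_width: 0.0602
```

```bash
python3 - <<'E'
from h import *
st(); tgt([.5175,.192,.15],-25.7); c=optics.get_calibration('wrist'); im=snap('wrist','w4.png')
E
```

```text
{'time_s': 4.8, 'qpos': [0.2891, 0.3771, 1.6029, -0.0001, 1.1644, 0.7372], 'ee_pos': [0.5165, 0.1918, 0.1484], 'eef_rot': [-0.791, 1.568, -2.8098], 'force': [-0.236, 0.1104, 0.4708], 'moment': [-0.0552, -0.0606, 0.0486], 'grip_width': 0.0602}
trans [-0.064, 0.031, -0.024] turn [0.006, 0.022, 0.022]
```

View pics/w4.png

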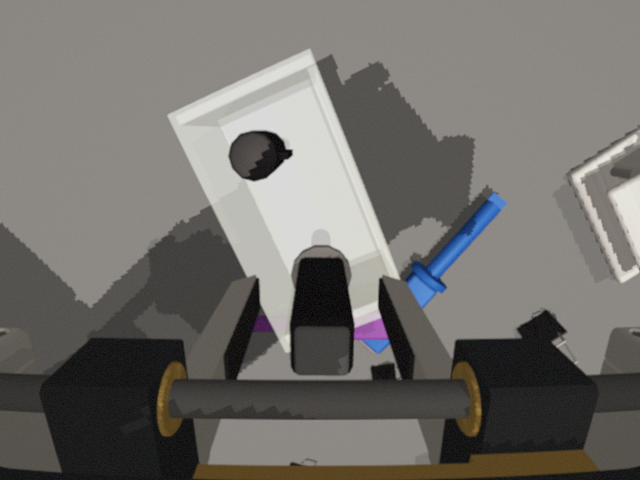

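>>> arm_command(
  deltas=[
    {"translation":[0,0,0],"turn":[0,0,0]},
    {"translation":[0,0,0],"turn":[0,0,0]},
    {"translation":[0,0,0],"turn":[0,0,0]},
    {"translation":[0,0,0],"turn":[0,0,0]},
    {"translation":[0,0,0],"turn":[0,0,0]},
  ],
  gripper=0,
  force=45,
)

```text
time_s: 5.27
ee_pos: [0.5174, 0.193, 0.1503]
eef_rot: [2.334, 1.57, 0.315]
force: [-0.0, 0.7, -0.2]
grip_width: 0.0301
```

```bash
python3 - <<'E'
from h import *
st()
E
```

```text
{'time_s': 5.2667, 'qpos': [0.2907, 0.3757, 1.6, 0.0, 1.1654, 0.7379], 'ee_pos': [0.5174, 0.193, 0.1503], 'eef_rot': [2.3335, 1.5703, 0.3155], 'force': [-0.0214, 0.7188, -0.1764], 'moment': [-0.0637, -0.0125, -0.0328], 'grip_width': 0.0301}
```

Still closing; give it more time.

>>> arm_command(
  deltas=[
    {"translation":[0,0,0],"turn":[0,0,0]},
    {"translation":[0,0,0],"turn":[0,0,0]},
    {"translation":[0,0,0],"turn":[0,0,0]},
    {"translation":[0,0,0],"turn":[0,0,0]},
    {"translation":[0,0,0],"turn":[0,0,0]},
    {"translation":[0,0,0],"turn":[0,0,0]},
  ],
)

```text
time_s: 5.77
ee_pos: [0.5174, 0.193, 0.1502]
eef_rot: [2.322, 1.57, 0.304]
force: [0.1, 0.5, 2.8]
grip_width: 0.0237
```

```bash
python3 - <<'E'
from h import *
st()
E
```

```text
{'time_s': 5.7667, 'qpos': [0.2907, 0.376, 1.6, 0.0, 1.1652, 0.738], 'ee_pos': [0.5174, 0.193, 0.1502], 'eef_rot': [2.3218, 1.5703, 0.3037], 'force': [0.1466, 0.5468, 2.8072], 'moment': [-0.0226, -0.0521, -0.013], 'grip_width': 0.0237}
```

>>> arm_command(
  deltas=[
    {"translation":[-0.1,0,0],"turn":[0,0,0]},
    {"translation":[-0.4,0,0],"turn":[0,0,0]},
    {"translation":[-0.9,0,0],"turn":[0,0,0]},
    {"translation":[-1.5,0,0],"turn":[0,0,0]},
    {"translation":[-2.2,0,0],"turn":[0,0,0]},
    {"translation":[-3.0,0,0],"turn":[0,0,0]},
    {"translation":[-3.8,0,0],"turn":[0,0,0]},
    {"translation":[-4.6,0,0],"turn":[0,0,0]},
    {"translation":[-5.4,0,0],"turn":[0,0,0]},
    {"translation":[-6.1,0,0],"turn":[0,0,0]},
    {"translation":[-6.6,0,0],"turn":[0,0,0]},
    {"translation":[-6.8,0,0],"turn":[0,0,0]},
  ],
)

```text
time_s: 6.77
ee_pos: [0.5175, 0.193, 0.3223]
eef_rot: [2.316, 1.568, 0.298]
force: [0.3, -0.9, -0.7]
grip_width: 0.0238
```

```bash
python3 - <<'E'
from h import *
s=st(); im=snap('scene','s5.png'); c=optics.get_calibration('wrist'); w=snap('wrist','w5.png')
g=np.array(s['ee_pos']); u=proj('scene',g-[0,0,.125]); print(u, proj('',g-[0,0,.125],c))
print(c['origin'])
x,y=map(int,u); cv2.imwrite('pics/s5z.png',cv2.resize(im[y-60:y+40,x-60:x+60,::-1],None,fx=6,fy=6,interpolation=2))
print([ (d['at'],d['score']) for d in models.mark_of('driver_tip','scene')])
E
```

```text
{'time_s': 6.7667, 'qpos': [0.2907, 0.2497, 1.36, 0.0, 1.5292, 0.7379], 'ee_pos': [0.5175, 0.193, 0.3223], 'eef_rot': [2.3159, 1.5682, 0.2978], 'force': [0.2611, -0.8776, -0.6898], 'moment': [0.0058, 0.0001, 0.0241], 'grip_width': 0.0238}
[370.2032196  160.81062032] [319.55142248 235.91876117]
[0.55020905 0.26387208 0.48317029]
[([370.3, 162.0], 0.96), ([395.7, 280.8], 0.81), ([314.0, 214.4], 0.76)]
```

View pics/s5z.png

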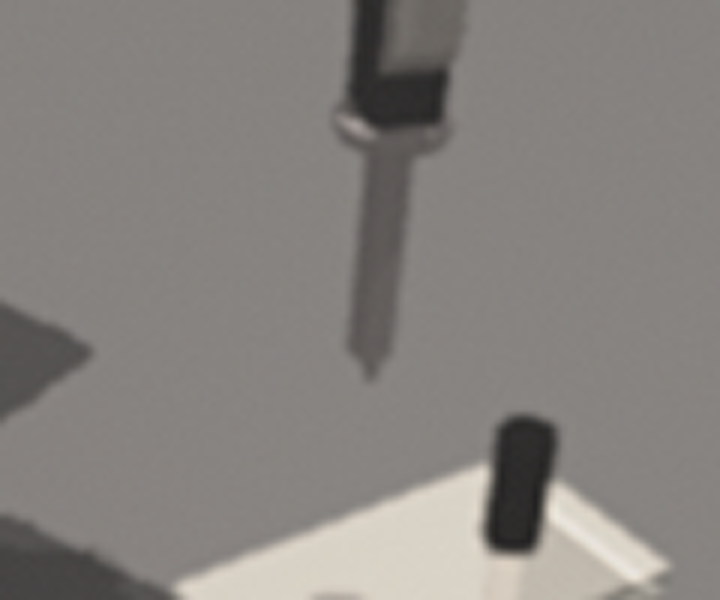

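View pics/w5.png

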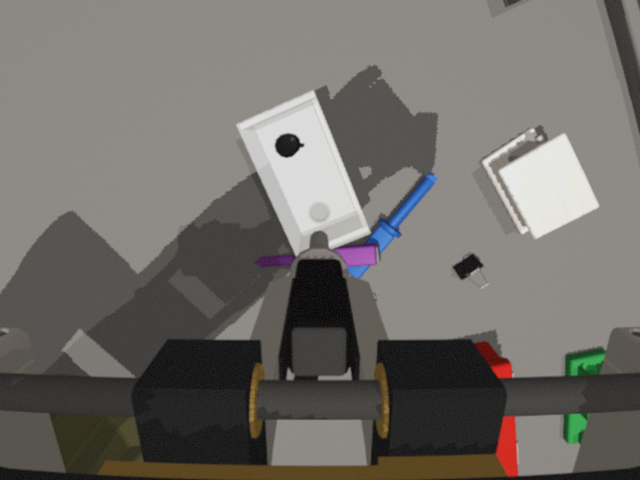

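```bash
python3 - <<'E'
from h import *
st(); tgt([.55,0.0,.32],37); tgt([.561,-.181,.30],93)
E
```

```text
{'time_s': 6.9167, 'qpos': [0.2907, 0.2516, 1.3637, 0.0, 1.5266, 0.738], 'ee_pos': [0.5172, 0.1929, 0.3196], 'eef_rot': [-0.8636, 1.5704, -2.8817], 'force': [-0.3062, -0.1481, -1.4485], 'moment': [-0.0343, -0.065, 0.0224], 'grip_width': 0.0237}
trans [-0.015, 4.522, 6.39] turn [-12.526, 0.001, 0.004]
trans [0.786, 8.05, 12.727] turn [-23.726, -0.002, 0.005]
```

>>> arm_command(
  deltas=[
    {"translation":[0,0.1,0.15],"turn":[-0.3,0,0]},
    {"translation":[0,0.4,0.5],"turn":[-1.0,0,0]},
    {"translation":[0,0.8,1.1],"turn":[-2.1,0,0]},
    {"translation":[0,1.2,1.7],"turn":[-3.3,0,0]},
    {"translation":[0,1.65,2.3],"turn":[-4.5,0,0]},
    {"translation":[0,2.1,2.95],"turn":[-5.8,0,0]},
    {"translation":[0,2.55,3.6],"turn":[-7.1,0,0]},
    {"translation":[0,3.0,4.2],"turn":[-8.3,0,0]},
    {"translation":[0,3.45,4.85],"turn":[-9.5,0,0]},
    {"translation":[0,3.9,5.5],"turn":[-10.8,0,0]},
    {"translation":[0,4.25,6.0],"turn":[-11.8,0,0]},
    {"translation":[0,4.5,6.4],"turn":[-12.5,0,0]},
  ],
)

```text
time_s: 7.92
ee_pos: [0.5494, -0.0013, 0.3186]
eef_rot: [-2.247, 1.569, 3.113]
force: [0.3, 0.3, -0.9]
grip_width: 0.0241
```

```bash
python3 - <<'E'
from h import *
st(); tgt([.561,-.181,.30],93)
E
```

```text
{'time_s': 7.9167, 'qpos': [-0.0689, 0.2469, 1.3719, -0.0001, 1.525, -0.7166], 'ee_pos': [0.5494, -0.0013, 0.3186], 'eef_rot': [-2.2474, 1.5687, 3.1126], 'force': [0.3079, 0.2815, -0.9059], 'moment': [0.0227, -0.1459, 0.0237], 'grip_width': 0.0241}
trans [0.742, -3.965, 6.015] turn [-11.179, -0.023, 0.01]
```

>>> arm_command(
  deltas=[
    {"translation":[0.0,-0.1,0.15],"turn":[-0.3,0,0]},
    {"translation":[0.05,-0.35,0.5],"turn":[-1.0,0,0]},
    {"translation":[0.1,-0.75,1.1],"turn":[-2.1,0,0]},
    {"translation":[0.2,-1.15,1.7],"turn":[-3.2,0,0]},
    {"translation":[0.3,-1.5,2.3],"turn":[-4.3,0,0]},
    {"translation":[0.4,-1.9,2.9],"turn":[-5.4,0,0]},
    {"translation":[0.5,-2.3,3.5],"turn":[-6.5,0,0]},
    {"translation":[0.55,-2.7,4.1],"turn":[-7.6,0,0]},
    {"translation":[0.6,-3.1,4.7],"turn":[-8.7,0,0]},
    {"translation":[0.65,-3.5,5.3],"turn":[-9.8,0,0]},
    {"translation":[0.7,-3.8,5.8],"turn":[-10.7,0,0]},
    {"translation":[0.74,-3.96,6.02],"turn":[-11.18,0,0]},
  ],
)

```text
time_s: 8.92
ee_pos: [0.5603, -0.1813, 0.2998]
eef_rot: [2.788, 1.568, 2.84]
force: [0.9, 0.4, -1.7]
grip_width: 0.0237
```

>>> arm_command(
  deltas=[
    {"translation":[0,0,0],"turn":[0,0,0]},
    {"translation":[0,0,0],"turn":[0,0,0]},
    {"translation":[0,0,0],"turn":[0,0,0]},
  ],
)

```text
time_s: 9.17
ee_pos: [0.5605, -0.1792, 0.301]
eef_rot: [2.545, 1.57, 2.592]
force: [0.7, 0.7, -1.6]
grip_width: 0.0238
```

```bash
python3 - <<'E'
from h import *
s=st(); im=snap('scene','s6.png'); c=optics.get_calibration('wrist'); w=snap('wrist','w6.png')
g=np.array(s['ee_pos']); u=proj('scene',g-[0,0,.125]); print(u, proj('',g-[0,0,.125],c), proj('scene',[.561,-.181,.106]),proj('',[.561,-.181,.106],c))
cv2.imwrite('pics/s6z.png',cv2.resize(im[200:340,130:270,::-1],None,fx=4.2,fy=4.2,interpolation=2))
for n in ['scene','wrist']:
  for t in ['driver_tip','lock_top','driver_grip']:
    print(n,t,[ (np.round(d['at'],1).tolist(),round(d['score'],2)) for d in models.mark_of(t,n)])
print(proj('scene',g),proj('scene',[.561,-.181,.084]))
E
```

```text
{'time_s': 9.1667, 'qpos': [-0.3717, 0.3447, 1.2865, 0.0002, 1.5113, -1.9896], 'ee_pos': [0.5605, -0.1792, 0.301], 'eef_rot': [2.5451, 1.5699, 2.5922], 'force': [0.6623, 0.6894, -1.5719], 'moment': [0.0401, -0.1045, -0.0376], 'grip_width': 0.0238}
[191.93489455 267.8562034 ] [318.63891927 237.62329896] [199.37883336 299.59525724] [316.75172918 218.28665042]
scene driver_tip [([189.3, 272.2], 0.89), ([314.1, 215.4], 0.87), ([394.1, 279.2], 0.73)]
scene lock_top []
scene driver_grip [([337.3, 242.1], 0.88), ([338.6, 261.5], 0.82), ([173.0, 198.8], 0.56)]
wrist driver_tip [([320.4, 237.1], 0.78), ([577.0, 284.6], 0.71), ([608.2, 81.6], 0.62)]
wrist lock_top [([314.9, 213.2], 0.88)]
wrist driver_grip [([555.4, 198.9], 0.98), ([321.0, 307.3], 0.86), ([576.8, 185.2], 0.69)]
[173.53691231 198.80709696] [201.808187   308.45349878]
```

View pics/s6z.png

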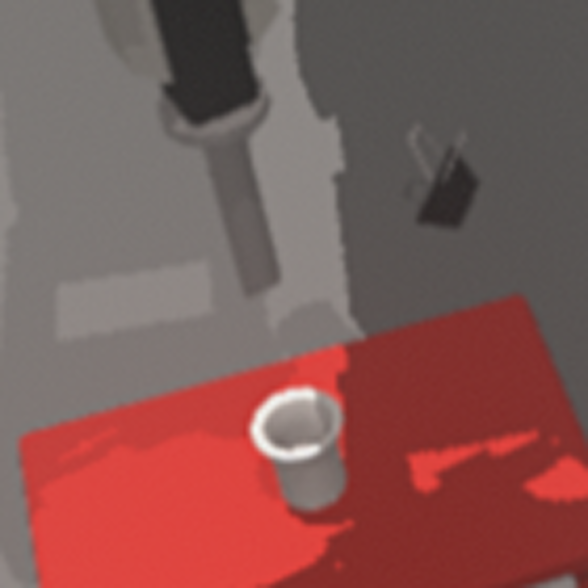

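View pics/w6.png

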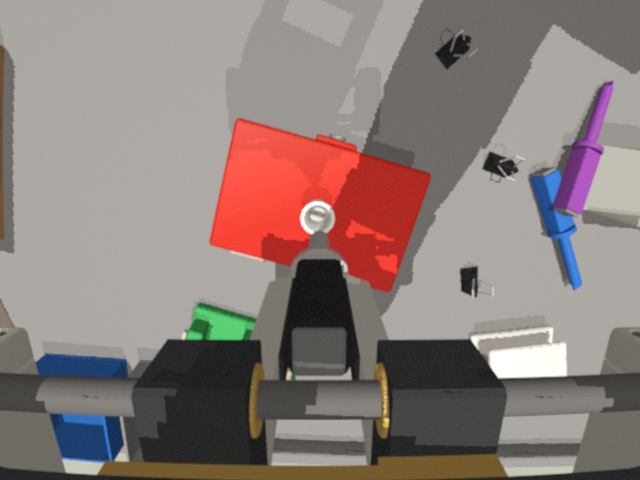

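```bash
python3 - <<'E'
from h import *
w=cv2.imread('pics/w6.png'); s=cv2.imread('pics/s6.png')
c=optics.get_calibration('wrist')
cv2.imwrite('pics/w6z.png',cv2.resize(w[180:260,270:370],None,fx=7,fy=7,interpolation=2))
for im,(x0,y0,x1,y1) in [(w,(295,195,340,240)),(s,(180,280,225,325))]:
    sub=im[y0:y1,x0:x1]; hsv=cv2.cvtColor(sub,cv2.COLOR_BGR2HSV)
    m=((hsv[...,1]<60)&(hsv[...,2]>60)).astype(np.uint8); print(m.sum())
    cs,_=cv2.findContours(m,cv2.RETR_EXTERNAL,cv2.CHAIN_APPROX_NONE); k=max(cs,key=len)
    e=cv2.fitEllipse(k); print(np.array(e[0])+[x0,y0],e[1])
print(atz('',(316.5,217),.106,c)); tgt([.561,-.181,.245],93)
E
```

```text
1018
[317.24827194 219.16475868] (32.29059600830078, 39.34919357299805)
618
[188.03536987 283.39335489] (7.320468425750732, 43.350215911865234)
[ 0.55996254 -0.18182778  0.106     ]
trans [2.261, -0.057, 0.011] turn [-0.045, 0.001, 0.001]
```

View pics/w6z.png

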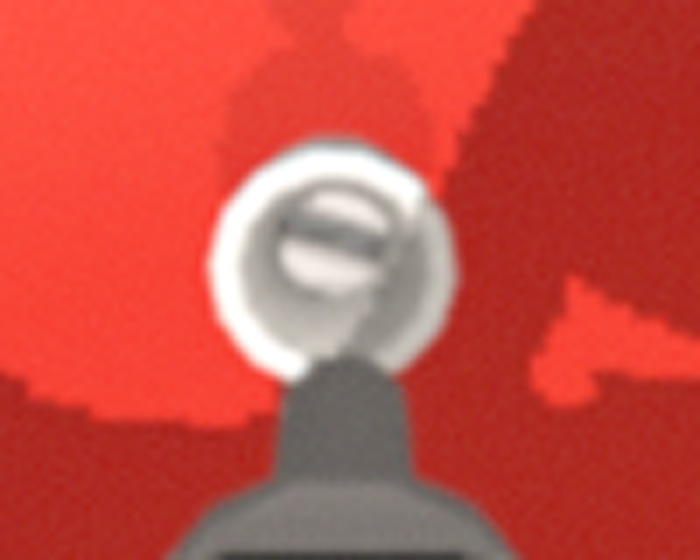

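>>> arm_command(
  deltas=[
    {"translation":[0.3,-0.03,0],"turn":[0,0,0]},
    {"translation":[0.8,-0.05,0],"turn":[0,0,0]},
    {"translation":[1.4,-0.05,0],"turn":[0,0,0]},
    {"translation":[1.9,-0.05,0],"turn":[0,0,0]},
    {"translation":[2.2,-0.05,0],"turn":[0,0,0]},
    {"translation":[2.26,-0.05,0],"turn":[0,0,0]},
    {"translation":[2.26,-0.05,0],"turn":[0,0,0]},
    {"translation":[2.26,-0.05,0],"turn":[0,0,0]},
  ],
)

```text
time_s: 10.23
ee_pos: [0.5609, -0.1811, 0.2456]
eef_rot: [-0.39, 1.57, -0.341]
force: [0.6, 0.0, -0.0]
grip_width: 0.0238
```

```bash
python3 - <<'E'
from h import *
s=st(); im=snap('scene','s7.png'); t=snap('top','t7.png')
g=np.array(s['ee_pos']); print(proj('scene',g-[0,0,.125]),proj('scene',[.561,-.181,.106]), proj('top',g),proj('top',[.561,-.181,.106]))
cv2.imwrite('pics/s7z.png',np.hstack([cv2.resize(im[240:330,155:245,::-1],None,fx=6,fy=6,interpolation=2)]))
tgt([.5605,-.1805,.245],93)
E
```

```text
{'time_s': 10.2333, 'qpos': [-0.3745, 0.3733, 1.3742, 0.0, 1.3931, -1.9936], 'ee_pos': [0.5609, -0.1811, 0.2456], 'eef_rot': [-0.3897, 1.5699, -0.3413], 'force': [0.5939, 0.0054, -0.0426], 'moment': [0.0802, -0.1313, 0.0192], 'grip_width': 0.0238}
[197.6179585  293.47804886] [199.37883336 299.59525724] [432.82023856 236.11615371] [420.2431628  242.35190408]
trans [0.029, 0.026, -0.015] turn [-0.046, 0.013, 0.006]
```

View pics/s7z.png

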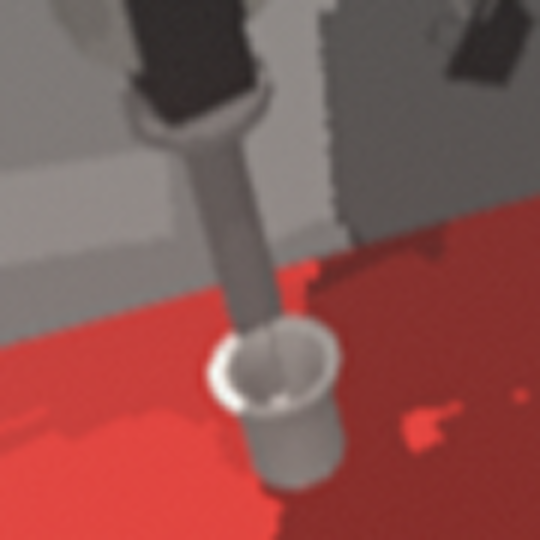

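>>> arm_command(
  deltas=[
    {"translation":[0.1,0.03,0],"turn":[0,0,0]},
    {"translation":[0.25,0.03,0],"turn":[0,0,0]},
    {"translation":[0.4,0.03,0],"turn":[0,0,0]},
    {"translation":[0.55,0.03,0],"turn":[0,0,0]},
    {"translation":[0.7,0.03,0],"turn":[0,0,0]},
    {"translation":[0.85,0.03,0],"turn":[0,0,0]},
    {"translation":[1.0,0.03,0],"turn":[0,0,0]},
    {"translation":[1.0,0.03,0],"turn":[0,0,0]},
    {"translation":[1.0,0.03,0],"turn":[0,0,0]},
  ],
)

```text
time_s: 11.08
ee_pos: [0.5606, -0.1803, 0.2197]
eef_rot: [2.676, 1.57, 2.725]
force: [0.0, -1.5, -0.9]
grip_width: 0.0241
```

```bash
python3 - <<'E'
from h import *
s=st();tgt([.561,-.1803,.215],93)
E
```

```text
{'time_s': 11.0833, 'qpos': [-0.3733, 0.3906, 1.4107, 0.0, 1.3406, -1.9924], 'ee_pos': [0.5606, -0.1803, 0.2197], 'eef_rot': [2.6765, 1.5704, 2.7248], 'force': [0.0066, -1.4696, -0.8849], 'moment': [-0.0137, -0.1587, 0.0188], 'grip_width': 0.0241}
trans [0.19, -0.002, 0.016] turn [-0.046, -0.004, -0.002]
```

>>> arm_command(
  deltas=[
    {"translation":[0.08,0,0],"turn":[0,0,0]},
    {"translation":[0.16,0,0],"turn":[0,0,0]},
    {"translation":[0.24,0,0],"turn":[0,0,0]},
    {"translation":[0.32,0,0],"turn":[0,0,0]},
    {"translation":[0.36,0,0],"turn":[0,0,0]},
    {"translation":[0.36,0,0],"turn":[0,0,0]},
  ],
)

```text
time_s: 11.58
ee_pos: [0.5606, -0.1803, 0.2107]
eef_rot: [2.566, 1.571, 2.614]
force: [0.9, 0.4, -1.1]
grip_width: 0.0238
```

```bash
python3 - <<'E'
from h import *
s=st()
E
```

```text
{'time_s': 11.5833, 'qpos': [-0.3733, 0.3975, 1.4224, 0.0, 1.3218, -1.9925], 'ee_pos': [0.5606, -0.1803, 0.2107], 'eef_rot': [2.5655, 1.5707, 2.6139], 'force': [0.9187, 0.4336, -1.0705], 'moment': [0.0222, -0.2119, -0.0355], 'grip_width': 0.0238}
```

>>> arm_command(
  deltas=[
    {"translation":[0.04,0,0],"turn":[0,0,0]},
    {"translation":[0.08,0,0],"turn":[0,0,0]},
    {"translation":[0.1,0,0],"turn":[0,0,0]},
    {"translation":[0.1,0,0],"turn":[0,0,0]},
    {"translation":[0.1,0,0],"turn":[0,0,0]},
  ],
)

```text
time_s: 12.0
ee_pos: [0.5607, -0.1803, 0.2086]
eef_rot: [-0.4, 1.571, -0.351]
force: [-0.6, -1.3, 0.3]
grip_width: 0.0237
```

```bash
python3 - <<'E'
from h import *
s=st()
E
```

```text
{'time_s': 12.0, 'qpos': [-0.3733, 0.3991, 1.4252, 0.0, 1.3171, -1.9925], 'ee_pos': [0.5607, -0.1803, 0.2086], 'eef_rot': [-0.3998, 1.5706, -0.3514], 'force': [-0.6067, -1.2926, 0.2701], 'moment': [0.1047, -0.1675, -0.0127], 'grip_width': 0.0237}
```

>>> arm_command(
  deltas=[
    {"translation":[0.03,0,0],"turn":[0,0,0]},
    {"translation":[0.06,0,0],"turn":[0,0,0]},
    {"translation":[0.06,0,0],"turn":[0,0,0]},
    {"translation":[0.06,0,0],"turn":[0,0,0]},
  ],
)

```text
time_s: 12.33
ee_pos: [0.5607, -0.1803, 0.2071]
eef_rot: [-0.384, 1.571, -0.336]
force: [-0.7, -0.2, 2.3]
grip_width: 0.0237
```

```bash
python3 - <<'E'
from h import *
s=st()
E
```

```text
{'time_s': 12.3333, 'qpos': [-0.3733, 0.4003, 1.4271, 0.0, 1.3139, -1.9924], 'ee_pos': [0.5607, -0.1803, 0.2071], 'eef_rot': [-0.3844, 1.5705, -0.336], 'force': [-0.6855, -0.1772, 2.3391], 'moment': [0.0233, -0.0847, 0.018], 'grip_width': 0.0237}
```

>>> arm_command(
  deltas=[
    {"translation":[0.04,0,0],"turn":[0,0,0]},
    {"translation":[0.05,0,0],"turn":[0.3,0,0]},
    {"translation":[0.05,0,0],"turn":[0.6,0,0]},
    {"translation":[0.05,0,0],"turn":[0.9,0,0]},
    {"translation":[0.05,0,0],"turn":[1.2,0,0]},
    {"translation":[0.05,0,0],"turn":[1.2,0,0]},
  ],
)

```text
time_s: 12.83
ee_pos: [0.5607, -0.1804, 0.2058]
eef_rot: [-1.046, 1.57, -1.103]
force: [-0.5, 0.1, 3.8]
grip_width: 0.0237
```

```bash
cat >>h.py <<'E'
def ps():
    s=st(); y=R.from_euler('xyz',s['eef_rot']).as_matrix()[:,1]; print('psi',np.degrees(np.arctan2(y[1],y[0])))
E
python3 -c "
from h import *
ps()"
```

```text
{'time_s': 12.8333, 'qpos': [-0.3734, 0.4013, 1.4287, -0.0002, 1.3113, -1.8865], 'ee_pos': [0.5607, -0.1804, 0.2058], 'eef_rot': [-1.0458, 1.5705, -1.1034], 'force': [-0.5232, 0.1482, 3.8311], 'moment': [-0.0277, 0.0679, -0.0073], 'grip_width': 0.0237}
psi 86.69891572128655
```

>>> arm_command(
  deltas=[
    {"translation":[0,0,0],"turn":[0.3,0,0]},
    {"translation":[0,0,0],"turn":[0.6,0,0]},
    {"translation":[0,0,0],"turn":[0.8,0,0]},
    {"translation":[0,0,0],"turn":[0.8,0,0]},
  ],
)

```text
time_s: 13.17
ee_pos: [0.5609, -0.1804, 0.2058]
eef_rot: [-0.267, 1.57, -0.394]
force: [1.7, -0.9, 2.1]
grip_width: 0.0237
```

```bash
python3 -c "
from h import *
ps()"
```

```text
{'time_s': 13.1667, 'qpos': [-0.3733, 0.4014, 1.4285, -0.0, 1.3107, -1.8177], 'ee_pos': [0.5609, -0.1804, 0.2058], 'eef_rot': [-0.2674, 1.5698, -0.3939], 'force': [1.7259, -0.8555, 2.1101], 'moment': [-0.2856, -0.7742, 0.0153], 'grip_width': 0.0237}
psi 82.75680074727697
```

>>> arm_command(
  deltas=[
    {"translation":[0,0,0],"turn":[0.3,0,0]},
    {"translation":[0,0,0],"turn":[0.6,0,0]},
    {"translation":[0,0,0],"turn":[0.9,0,0]},
    {"translation":[0,0,0],"turn":[1.2,0,0]},
    {"translation":[0,0,0],"turn":[1.2,0,0]},
    {"translation":[0,0,0],"turn":[1.2,0,0]},
  ],
)

```text
time_s: 13.67
ee_pos: [0.5609, -0.1803, 0.2057]
eef_rot: [0.035, 1.57, -0.195]
force: [3.7, -1.4, 0.6]
grip_width: 0.0238
```

```bash
python3 -c "
from h import *
ps(); snap('scene','s8.png')
for i in range(3): optics.get_calibration('top')
ps()"
```

```text
{'time_s': 13.6667, 'qpos': [-0.3732, 0.4016, 1.4286, 0.0001, 1.3107, -1.7147], 'ee_pos': [0.5609, -0.1803, 0.2057], 'eef_rot': [0.0345, 1.5701, -0.1949], 'force': [3.7205, -1.3937, 0.5933], 'moment': [-0.3044, -1.2042, -0.0074], 'grip_width': 0.0238}
psi 76.85748571343504
{'time_s': 13.7167, 'qpos': [-0.3732, 0.4016, 1.4287, 0.0001, 1.3107, -1.7147], 'ee_pos': [0.5609, -0.1803, 0.2057], 'eef_rot': [0.0671, 1.5702, -0.1623], 'force': [2.8002, -1.1336, 0.8271], 'moment': [-0.308, -1.1678, -0.007], 'grip_width': 0.0237}
psi 76.85736323805067
```

>>> arm_command(
  deltas=[
    {"translation":[0,0,0.02],"turn":[0,0,0]},
    {"translation":[0,0,0.03],"turn":[0.2,0,0]},
    {"translation":[0,0,0.03],"turn":[0.2,0,0]},
    {"translation":[0,0,0.03],"turn":[0.2,0,0]},
  ],
)

```text
time_s: 14.05
ee_pos: [0.5613, -0.1804, 0.2055]
eef_rot: [3.001, 1.57, 2.753]
force: [2.1, -1.1, -0.9]
grip_width: 0.0237
```

```bash
python3 -c "
from h import *
ps()"
```

```text
{'time_s': 14.05, 'qpos': [-0.3731, 0.4033, 1.4267, 0.0, 1.3122, -1.6956], 'ee_pos': [0.5613, -0.1804, 0.2055], 'eef_rot': [3.0011, 1.5702, 2.7528], 'force': [2.0823, -1.0816, -0.8553], 'moment': [-0.1225, -0.6702, 0.0089], 'grip_width': 0.0237}
psi 75.77541854341898
```

>>> arm_command(
  deltas=[
    {"translation":[0.02,0,0.02],"turn":[0,0,0]},
    {"translation":[0.05,0,0.035],"turn":[0,0,0]},
    {"translation":[0.08,0,0.035],"turn":[0,0,0]},
    {"translation":[0.1,0,0.035],"turn":[0,0,0]},
    {"translation":[0.1,0,0.035],"turn":[0,0,0]},
  ],
)

```text
time_s: 14.47
ee_pos: [0.5621, -0.1806, 0.2031]
eef_rot: [3.032, 1.57, 2.784]
force: [-2.3, 0.5, 1.7]
grip_width: 0.024
```

```bash
python3 -c "
from h import *
ps()"
```

```text
{'time_s': 14.4667, 'qpos': [-0.3729, 0.4071, 1.4271, -0.0, 1.3081, -1.6954], 'ee_pos': [0.5621, -0.1806, 0.2031], 'eef_rot': [3.0325, 1.5702, 2.7842], 'force': [-2.3086, 0.4646, 1.6649], 'moment': [0.2009, 0.3391, -0.0339], 'grip_width': 0.024}
psi 75.77498057387356
```

>>> arm_command(
  deltas=[
    {"translation":[0,0,-0.012],"turn":[0.4,0,0]},
    {"translation":[0,0,-0.012],"turn":[0.8,0,0]},
    {"translation":[0,0,-0.012],"turn":[1.2,0,0]},
    {"translation":[0,0,-0.012],"turn":[1.6,0,0]},
    {"translation":[0,0,-0.012],"turn":[2.0,0,0]},
    {"translation":[0,0,-0.012],"turn":[2.4,0,0]},
    {"translation":[0,0,-0.012],"turn":[2.8,0,0]},
    {"translation":[0,0,-0.012],"turn":[3.0,0,0]},
    {"translation":[0,0,-0.012],"turn":[3.0,0,0]},
  ],
)

```text
time_s: 15.22
ee_pos: [0.5621, -0.1807, 0.2034]
eef_rot: [-0.055, 1.57, -0.566]
force: [1.4, -0.3, 1.3]
grip_width: 0.0236
```

```bash
python3 -c "
from h import *
ps()"
```

```text
{'time_s': 15.2167, 'qpos': [-0.373, 0.4063, 1.4276, -0.0001, 1.3072, -1.4332], 'ee_pos': [0.5621, -0.1807, 0.2034], 'eef_rot': [-0.055, 1.5702, -0.5657], 'force': [1.3511, -0.2594, 1.2804], 'moment': [-0.1752, -0.281, 0.0286], 'grip_width': 0.0236}
psi 60.74204435350759
```

>>> arm_command(
  deltas=[
    {"translation":[0,0,0],"turn":[0.4,0,0]},
    {"translation":[0,0,0],"turn":[0.8,0,0]},
    {"translation":[0,0,0],"turn":[1.2,0,0]},
    {"translation":[0,0,0],"turn":[1.6,0,0]},
    {"translation":[0,0,0],"turn":[2.0,0,0]},
    {"translation":[0,0,0],"turn":[2.4,0,0]},
    {"translation":[0,0,0],"turn":[2.8,0,0]},
    {"translation":[0,0,0],"turn":[3.0,0,0]},
    {"translation":[0,0,0],"turn":[3.0,0,0]},
  ],
)

```text
time_s: 15.97
ee_pos: [0.562, -0.1807, 0.2033]
eef_rot: [0.013, 1.57, -0.759]
force: [0.5, -0.6, 1.8]
grip_width: 0.0234
```

```bash
python3 -c "
from h import *
ps()"
```

```text
{'time_s': 15.9667, 'qpos': [-0.3731, 0.4063, 1.4277, -0.0002, 1.3073, -1.172], 'ee_pos': [0.562, -0.1807, 0.2033], 'eef_rot': [0.0132, 1.5704, -0.7586], 'force': [0.5214, -0.6048, 1.7813], 'moment': [-0.3613, -0.2936, 0.1435], 'grip_width': 0.0234}
psi 45.778440684912276
```

```bash
python3 -c "
from h import *
for i in range(5):
  s=ctrl.get_obs(); print(np.round(s['force'],2),np.round(s['moment'],3),s['time_s'],s['grip_width']); optics.camera('top')
im=snap('scene','s9.png'); cv2.imwrite('pics/s9z.png',cv2.resize(im[220:330,135:245,::-1],None,fx=5,fy=5,interpolation=2))
"
```

```text
[ 0.52 -0.6   1.78] [-0.361 -0.294  0.143] 15.9667 0.02337242818531735
[ 1.   -1.37  1.43] [-0.361 -0.205  0.001] 16.0167 0.023626634001909508
[ 0.68 -0.83  2.07] [-0.432 -0.27   0.093] 16.0667 0.02374132404840864
[ 0.74 -0.63  1.82] [-0.435 -0.209  0.033] 16.1167 0.023924535502446984
[ 1.3  -2.    1.74] [-0.475 -0.272  0.09 ] 16.1667 0.023752154070095538
```

View pics/s9z.png

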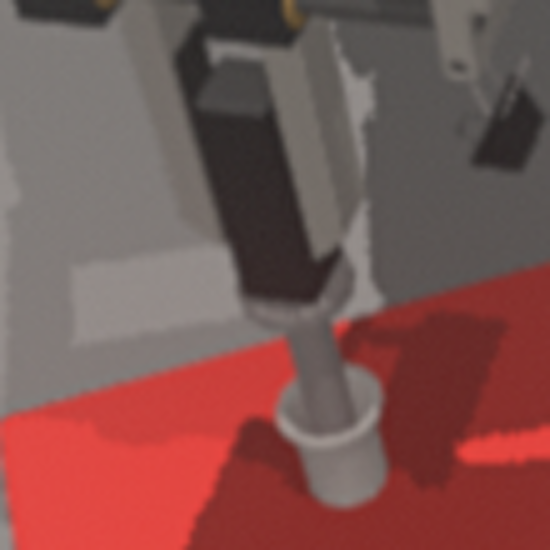

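>>> arm_command(
  deltas=[
    {"translation":[0,0,0],"turn":[0.4,0,0]},
    {"translation":[0,0,0],"turn":[0.8,0,0]},
    {"translation":[0,0,0],"turn":[1.2,0,0]},
    {"translation":[0,0,0],"turn":[1.6,0,0]},
    {"translation":[0,0,0],"turn":[2.0,0,0]},
    {"translation":[0,0,0],"turn":[2.4,0,0]},
    {"translation":[0,0,0],"turn":[2.8,0,0]},
    {"translation":[0,0,0],"turn":[3.0,0,0]},
    {"translation":[0,0,0],"turn":[3.0,0,0]},
  ],
)

```text
time_s: 17.02
ee_pos: [0.5619, -0.1807, 0.2032]
eef_rot: [-0.33, 1.571, -1.364]
force: [0.4, -1.6, 2.0]
grip_width: 0.0239
```

```bash
cat >> h.py <<'E'
def avg(n=6):
    F=[]
    for i in range(n):
        s=ctrl.get_obs(); F.append(np.r_[s['force'],s['moment'],s['grip_width']]); optics.camera('top')
    y=R.from_euler('xyz',s['eef_rot']).as_matrix()[:,1]
    print('avg',np.mean(F,0).round(3),'psi',np.degrees(np.arctan2(y[1],y[0])).round(2),s['ee_pos'],s['time_s'],'qd',np.round(s['qpos'][5],3))
E
python3 -c "
from h import *
avg()"
```

```text
avg [-0.025 -1.933  1.807 -0.605 -0.179  0.06   0.024] psi 30.81 [ 0.56193767 -0.18063678  0.20321053] 17.2667 qd -0.911
```

>>> arm_command(
  deltas=[
    {"translation":[0,0,0.015],"turn":[0.4,0,0]},
    {"translation":[0,0,0.015],"turn":[0.8,0,0]},
    {"translation":[0,0,0.015],"turn":[1.2,0,0]},
    {"translation":[0,0,0.015],"turn":[1.6,0,0]},
    {"translation":[0,0,0.015],"turn":[1.6,0,0]},
  ],
)

```text
time_s: 17.73
ee_pos: [0.562, -0.1808, 0.2031]
eef_rot: [-2.556, 1.57, 2.553]
force: [-1.2, -2.1, 2.3]
grip_width: 0.0235
```

```bash
python3 -c "
from h import *
avg()"
```

```text
avg [-0.797 -1.204  1.44  -0.282  0.16   0.036  0.024] psi 22.82 [ 0.56201484 -0.18081876  0.20310814] 17.9833 qd -0.772
```

Friction still near its plain value (0.04–0.06 N m); on in small steps.

>>> arm_command(
  deltas=[
    {"translation":[0,0,0],"turn":[0.3,0,0]},
    {"translation":[0,0,0],"turn":[0.6,0,0]},
    {"translation":[0,0,0],"turn":[0.8,0,0]},
    {"translation":[0,0,0],"turn":[0.8,0,0]},
  ],
)

```text
time_s: 18.37
ee_pos: [0.562, -0.1808, 0.2031]
eef_rot: [-2.481, 1.57, 2.559]
force: [-1.6, -1.8, 0.2]
grip_width: 0.0235
```

```bash
python3 -c "
from h import *
avg(8)"
```

```text
avg [-1.51  -0.436  1.184 -0.115  0.445  0.069  0.024] psi 18.79 [ 0.56207585 -0.18085218  0.20314186] 18.7167 qd -0.701
```

>>> arm_command(
  deltas=[
    {"translation":[0,0,-0.01],"turn":[0.2,0,0]},
    {"translation":[0,0,-0.015],"turn":[0.4,0,0]},
    {"translation":[0,0,-0.015],"turn":[0.5,0,0]},
    {"translation":[0,0,-0.015],"turn":[0.5,0,0]},
  ],
)

```text
time_s: 19.1
ee_pos: [0.562, -0.1806, 0.2032]
eef_rot: [0.017, 1.571, -1.271]
force: [-1.7, -1.8, 1.4]
grip_width: 0.0239
```

```bash
python3 -c "
from h import *
avg(8)"
```

```text
avg [-2.003 -1.735  1.744 -0.559  0.435  0.087  0.024] psi 16.27 [ 0.56201873 -0.18064274  0.20324457] 19.45 qd -0.657
```

>>> arm_command(
  deltas=[
    {"translation":[0,-0.01,0.005],"turn":[0.2,0,0]},
    {"translation":[0,-0.015,0.01],"turn":[0.4,0,0]},
    {"translation":[0,-0.015,0.01],"turn":[0.5,0,0]},
    {"translation":[0,-0.015,0.01],"turn":[0.5,0,0]},
  ],
)

```text
time_s: 19.83
ee_pos: [0.5619, -0.1808, 0.2033]
eef_rot: [1.763, 1.57, 0.432]
force: [0.5, -0.7, 0.8]
grip_width: 0.0241
```

```bash
python3 -c "
from h import *
avg(10)"
```

```text
avg [ 0.353 -0.361  1.643 -0.095 -0.201  0.044  0.024] psi 13.77 [ 0.5618204  -0.18083263  0.20324799] 20.2833 qd -0.614
```

>>> arm_command(
  deltas=[
    {"translation":[0,0,0],"turn":[0.2,0,0]},
    {"translation":[0,0,0],"turn":[0.4,0,0]},
    {"translation":[0,0,0],"turn":[0.4,0,0]},
  ],
)

```text
time_s: 20.58
ee_pos: [0.5618, -0.1808, 0.2032]
eef_rot: [1.602, 1.571, 0.235]
force: [1.3, 0.2, 1.5]
grip_width: 0.0236
```

```bash
python3 -c "
from h import *
avg(10)"
```

```text
avg [ 1.479  0.588  1.695  0.111 -0.498  0.065  0.024] psi 11.78 [ 0.56176777 -0.18085733  0.20322987] 21.0333 qd -0.579
```

>>> arm_command(
  deltas=[
    {"translation":[0,0,0],"turn":[0.2,0,0]},
    {"translation":[0,0,0],"turn":[0.4,0,0]},
    {"translation":[0,0,0],"turn":[0.4,0,0]},
  ],
)

```text
time_s: 21.33
ee_pos: [0.5618, -0.1809, 0.2032]
eef_rot: [1.387, 1.571, -0.015]
force: [2.7, 1.7, 1.1]
grip_width: 0.0237
```

```bash
python3 -c "
from h import *
avg(10)
w=snap('wrist','w10.png'); cv2.imwrite('pics/w10z.png',cv2.resize(w[180:420,240:400,::-1],None,fx=2.5,fy=2.5,interpolation=2))
a=cv2.imread('pics/w6.png'); cv2.imwrite('pics/w6h.png',cv2.resize(a[180:420,240:400],None,fx=2.5,fy=2.5,interpolation=2))
cv2.imwrite('pics/cmp.png',np.hstack([cv2.imread('pics/w6h.png'),cv2.imread('pics/w10z.png')]))
"
```

```text
avg [ 1.841  0.661  1.808  0.196 -0.657  0.059  0.024] psi 9.77 [ 0.56174406 -0.18090667  0.20319991] 21.7833 qd -0.544
```

View pics/cmp.png

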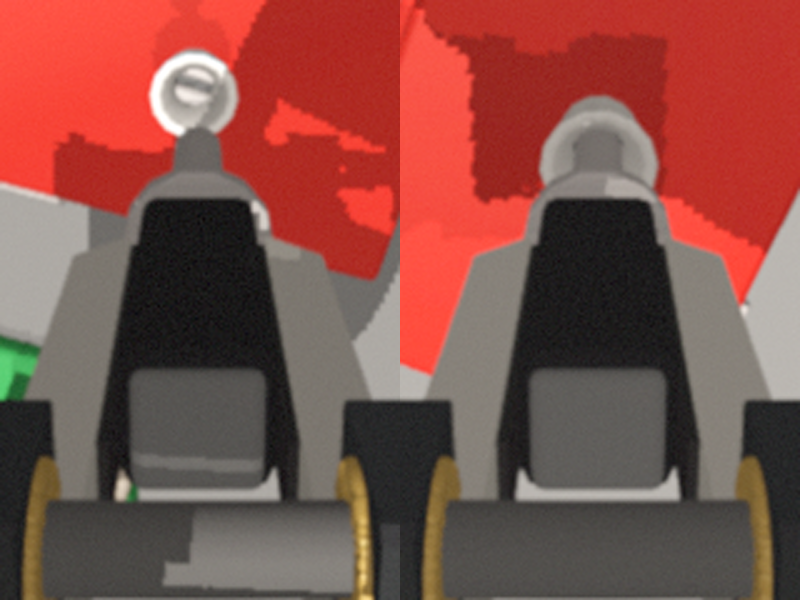

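>>> arm_command(
  deltas=[
    {"translation":[0,0,0],"turn":[0.2,0,0]},
    {"translation":[0,0,0],"turn":[0.4,0,0]},
    {"translation":[0,0,0],"turn":[0.4,0,0]},
  ],
)

```text
time_s: 22.13
ee_pos: [0.5617, -0.1809, 0.2032]
eef_rot: [1.561, 1.571, 0.124]
force: [1.9, 1.0, 1.9]
grip_width: 0.0239
```

```bash
python3 -c "
from h import *
avg(10)
s=ctrl.get_obs(); print(np.round(s['tau'],3))
"
```

```text
avg [ 2.233  0.806  2.059  0.232 -0.69   0.059  0.024] psi 7.77 [ 0.561721   -0.18089972  0.20321301] 22.5833 qd -0.509
[-9.0900e-01 -5.7704e+01 -3.3498e+01 -4.9200e-01  6.3800e-01  5.7000e-02]
```

>>> arm_command(
  deltas=[
    {"translation":[0,0,0],"turn":[0.2,0,0]},
    {"translation":[0,0,0],"turn":[0.4,0,0]},
    {"translation":[0,0,0],"turn":[0.4,0,0]},
  ],
)

```text
time_s: 22.88
ee_pos: [0.5617, -0.1809, 0.2032]
eef_rot: [-2.258, 1.571, 2.553]
force: [2.2, 0.1, 1.9]
grip_width: 0.0237
```

```bash
python3 -c "
from h import *
avg(10)
s=ctrl.get_obs(); print(np.round(s['tau'][5],3))
"
```

```text
avg [ 2.005  0.148  1.988  0.2   -0.643  0.084  0.024] psi 5.77 [ 0.56169305 -0.18090224  0.20318237] 23.3333 qd -0.474
0.079
```

>>> arm_command(
  deltas=[
    {"translation":[0,0,0],"turn":[0.15,0,0]},
    {"translation":[0,0,0],"turn":[0.3,0,0]},
    {"translation":[0,0,0],"turn":[0.3,0,0]},
  ],
)

```text
time_s: 23.63
ee_pos: [0.5617, -0.1809, 0.2032]
eef_rot: [-1.828, 1.571, 2.957]
force: [2.1, 0.6, 2.1]
grip_width: 0.0239
```

```bash
python3 -c "
from h import *
avg(6)
s=ctrl.get_obs(); print(np.round(s['tau'][5],3))
"
```

```text
avg [ 1.636  0.496  1.8    0.192 -0.576  0.081  0.024] psi 4.27 [ 0.56172219 -0.18090932  0.20320228] 23.8833 qd -0.448
0.096
```

>>> arm_command(
  deltas=[
    {"translation":[0,0,0],"turn":[0.15,0,0]},
    {"translation":[0,0,0],"turn":[0.3,0,0]},
    {"translation":[0,0,0],"turn":[0.3,0,0]},
  ],
)

```text
time_s: 24.18
ee_pos: [0.5617, -0.1809, 0.2032]
eef_rot: [-1.31, 1.571, -2.834]
force: [1.1, 0.4, 1.7]
grip_width: 0.0237
```

```bash
python3 -c "
from h import *
avg(6)
s=ctrl.get_obs(); print(np.round(s['tau'][5],3))
w=snap('wrist','w11.png')
"
```

```text
avg [ 1.287  0.858  1.83   0.163 -0.539  0.119  0.024] psi 2.78 [ 0.56169584 -0.18090361  0.203168  ] 24.4333 qd -0.422
0.113
```

>>> arm_command(
  deltas=[
    {"translation":[0,0,0],"turn":[-0.4,0,0]},
    {"translation":[0,0,0],"turn":[-0.8,0,0]},
    {"translation":[0,0,0],"turn":[-1.2,0,0]},
    {"translation":[0,0,0],"turn":[-1.6,0,0]},
    {"translation":[0,0,0],"turn":[-1.6,0,0]},
  ],
)

```text
time_s: 24.95
ee_pos: [0.5617, -0.1809, 0.2032]
eef_rot: [-1.834, 1.571, 3.068]
force: [1.2, 1.3, 0.8]
grip_width: 0.0236
```

```bash
python3 -c "
from h import *
avg(4)
s=ctrl.get_obs(); print(np.round(s['tau'][5],3))
"
```

```text
avg [ 1.937  0.479  1.792  0.147 -0.558  0.019  0.024] psi 10.7 [ 0.5617157  -0.18091612  0.20317646] 25.1 qd -0.56
0.024
```

>>> arm_command(
  deltas=[
    {"translation":[0,0,0],"turn":[-0.3,0,0]},
    {"translation":[0,0,0],"turn":[-0.6,0,0]},
    {"translation":[0,0,0],"turn":[-0.6,0,0]},
  ],
)

```text
time_s: 25.4
ee_pos: [0.5617, -0.1809, 0.2032]
eef_rot: [-1.763, 1.571, -3.093]
force: [1.4, -0.5, 1.7]
grip_width: 0.0239
```

```bash
python3 -c "
from h import *
avg(4)
s=ctrl.get_obs(); print(np.round(s['tau'][5],3)); tgt([.561,-.181,.245],13.7)
"
```

```text
avg [ 0.915 -0.11   1.721  0.133 -0.471  0.003  0.024] psi 13.7 [ 0.56170036 -0.18092806  0.20319057] 25.55 qd -0.613
0.009
trans [-1.673, -0.028, -0.003] turn [0.002, -0.0, 0.001]
```

Torque is free now. Lift straight out.

>>> arm_command(
  deltas=[
    {"translation":[-0.1,0,0],"turn":[0,0,0]},
    {"translation":[-0.25,0,0],"turn":[0,0,0]},
    {"translation":[-0.5,0,0],"turn":[0,0,0]},
    {"translation":[-0.8,0,0],"turn":[0,0,0]},
    {"translation":[-1.2,0,0],"turn":[0,0,0]},
    {"translation":[-1.7,0,0],"turn":[0,0,0]},
    {"translation":[-2.3,0,0],"turn":[0,0,0]},
    {"translation":[-2.9,0,0],"turn":[0,0,0]},
    {"translation":[-3.5,0,0],"turn":[0,0,0]},
    {"translation":[-4.0,0,0],"turn":[0,0,0]},
    {"translation":[-4.2,0,0],"turn":[0,0,0]},
    {"translation":[-4.2,0,0],"turn":[0,0,0]},
  ],
)

```text
time_s: 26.6
ee_pos: [0.5619, -0.181, 0.3099]
eef_rot: [0.952, 1.568, -0.378]
force: [0.6, -0.6, -1.1]
grip_width: 0.024
```

```bash
python3 -c "
from h import *
ps(); c=optics.get_calibration('wrist'); w=snap('wrist','w12.png')
u=proj('',[.561,-.181,.09],c); print(u); x,y=map(int,u)
cv2.imwrite('pics/w12z.png',cv2.resize(w[y-45:y+45,x-60:x+60,::-1],None,fx=6,fy=6,interpolation=2)); print(x-60,y-45)
"
```

```text
{'time_s': 26.6, 'qpos': [-0.3736, 0.3442, 1.2671, -0.0, 1.5279, -0.6139], 'ee_pos': [0.5619, -0.181, 0.3099], 'eef_rot': [0.9524, 1.5684, -0.3781], 'force': [0.5602, -0.5785, -1.0772], 'moment': [-0.0139, -0.1305, -0.0346], 'grip_width': 0.024}
psi 13.770113069154585
[318.51072231 211.01749392]
258 166
```

View pics/w12z.png

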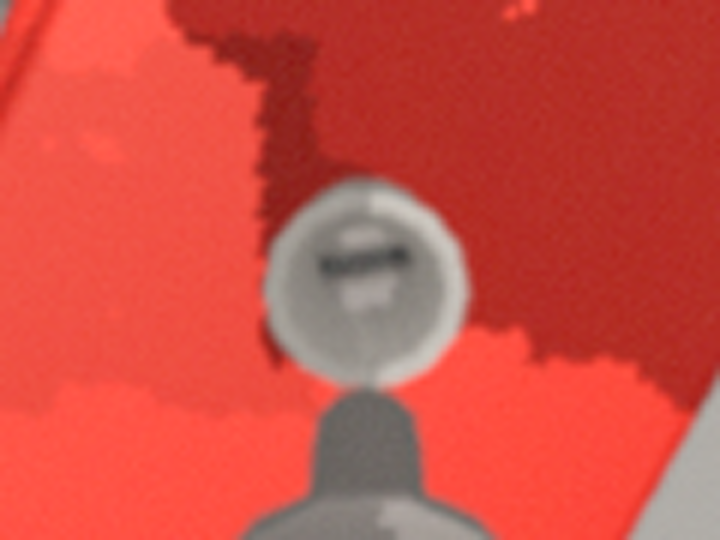

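```bash
python3 -c "
from h import *
tgt([.5174,.193,.325],-25.7)
"
```

```text
trans [-0.662, 1.837, -14.949] turn [7.893, 0.002, -0.008]
```

>>> arm_command(
  deltas=[
    {"translation":[-0.3,0.05,-0.3],"turn":[0.2,0,0]},
    {"translation":[-0.6,0.15,-1.1],"turn":[0.6,0,0]},
    {"translation":[-0.66,0.3,-2.3],"turn":[1.2,0,0]},
    {"translation":[-0.66,0.45,-3.7],"turn":[2.0,0,0]},
    {"translation":[-0.66,0.63,-5.2],"turn":[2.8,0,0]},
    {"translation":[-0.66,0.82,-6.7],"turn":[3.6,0,0]},
    {"translation":[-0.66,1.0,-8.2],"turn":[4.4,0,0]},
    {"translation":[-0.66,1.2,-9.7],"turn":[5.2,0,0]},
    {"translation":[-0.66,1.38,-11.2],"turn":[6.0,0,0]},
    {"translation":[-0.66,1.55,-12.6],"turn":[6.7,0,0]},
    {"translation":[-0.66,1.7,-13.8],"turn":[7.4,0,0]},
    {"translation":[-0.66,1.8,-14.6],"turn":[7.8,0,0]},
  ],
)

```text
time_s: 27.65
ee_pos: [0.5176, 0.1869, 0.3238]
eef_rot: [-1.076, 1.569, -3.089]
force: [0.2, 0.8, -1.1]
grip_width: 0.0236
```

>>> arm_command(
  deltas=[
    {"translation":[0,0.03,-0.25],"turn":[0.09,0,0]},
    {"translation":[0,0.04,-0.35],"turn":[0.09,0,0]},
    {"translation":[0,0.04,-0.35],"turn":[0.09,0,0]},
    {"translation":[0,0.04,-0.35],"turn":[0.09,0,0]},
  ],
)

```text
time_s: 27.98
ee_pos: [0.5235, 0.1907, 0.3243]
eef_rot: [-0.56, 1.57, -2.579]
force: [0.5, -0.5, -1.5]
grip_width: 0.0236
```

```bash
python3 -c "
from h import *
ps(); tgt([.5174,.193,.25],-25.7); c=optics.get_calibration('wrist'); w=snap('wrist','w13.png'); im=snap('scene','s13.png')
s=ctrl.get_obs(); g=np.array(s['ee_pos'])
print(proj('scene',g-[0,0,.125]),proj('scene',[.5175,.193,.105]),proj('',[.5175,.193,.105],c))
for n in ['scene','wrist']:
  for t in ['driver_tip','bore']:
    print(n,t,[ (np.round(d['at'],1).tolist(),round(d['score'],2)) for d in models.mark_of(t,n)])
cv2.imwrite('pics/s13z.png',cv2.resize(im[100:230,310:440,::-1],None,fx=4.5,fy=4.5,interpolation=2))
cv2.imwrite('pics/w13z.png',cv2.resize(w[140:270,250:390,::-1],None,fx=4.5,fy=4.5,interpolation=2))
"
```

```text
{'time_s': 27.9833, 'qpos': [0.2838, 0.2626, 1.3396, -0.0002, 1.5401, 0.7323], 'ee_pos': [0.5235, 0.1907, 0.3243], 'eef_rot': [-0.5602, 1.5701, -2.5795], 'force': [0.5413, -0.4706, -1.4709], 'moment': [-0.023, -0.0181, 0.0443], 'grip_width': 0.0236}
psi -25.696603851880237
trans [2.972, -0.257, 0.021] turn [0.001, 0.007, 0.004]
[371.51447246 161.61966326] [365.87045299 200.6611106 ] [313.44981687 211.29289861]
scene driver_tip [([370.9, 165.1], 0.95), ([315.3, 214.3], 0.92), ([395.3, 281.1], 0.89)]
scene bore [([366.3, 199.4], 0.57)]
wrist driver_tip [([320.1, 237.9], 0.93), ([254.2, 261.8], 0.64), ([429.1, 173.2], 0.58)]
wrist bore [([311.8, 210.5], 0.76)]
```

View pics/s13z.png

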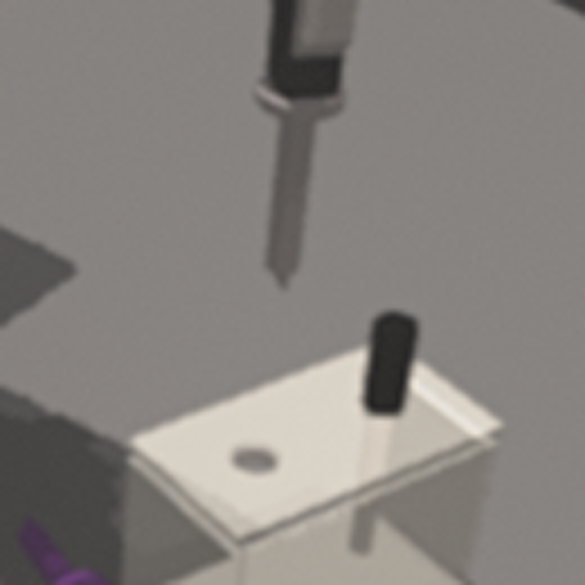

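View pics/w13z.png

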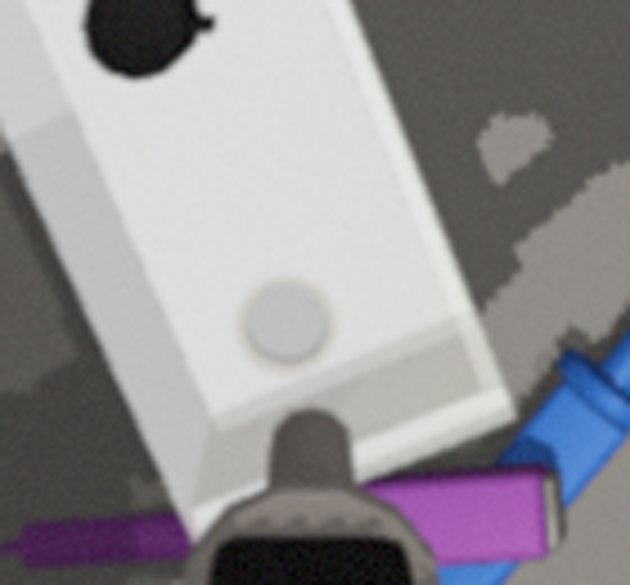

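>>> arm_command(
  deltas=[
    {"translation":[0.2,-0.1,0.02],"turn":[0,0,0]},
    {"translation":[0.7,-0.2,0.02],"turn":[0,0,0]},
    {"translation":[1.3,-0.26,0.02],"turn":[0,0,0]},
    {"translation":[1.9,-0.26,0.02],"turn":[0,0,0]},
    {"translation":[2.4,-0.26,0.02],"turn":[0,0,0]},
    {"translation":[2.7,-0.26,0.02],"turn":[0,0,0]},
    {"translation":[2.8,-0.26,0.02],"turn":[0,0,0]},
    {"translation":[2.8,-0.26,0.02],"turn":[0,0,0]},
  ],
)

```text
time_s: 28.95
ee_pos: [0.517, 0.1941, 0.2544]
eef_rot: [-0.832, 1.57, -2.851]
force: [0.1, 0.5, -0.2]
grip_width: 0.0237
```

```bash
python3 -c "
from h import *
ps(); tgt([.5175,.193,.25],-25.7); tgt([.5175,.193,.152],-25.7);im=snap('scene','s14.png')
cv2.imwrite('pics/s14z.png',cv2.resize(im[130:230,310:430,::-1],None,fx=5.5,fy=5.5,interpolation=2))
"
```

```text
{'time_s': 28.95, 'qpos': [0.2929, 0.2838, 1.4717, 0.0, 1.3867, 0.7411], 'ee_pos': [0.517, 0.1941, 0.2544], 'eef_rot': [-0.8324, 1.5701, -2.8514], 'force': [0.1235, 0.5196, -0.1952], 'moment': [-0.0594, -0.0381, -0.0185], 'grip_width': 0.0237}
psi -25.678182329848052
trans [0.175, 0.039, 0.031] turn [0.004, 0.005, 0.006]
trans [4.095, 0.041, 0.029] turn [0.004, 0.005, 0.006]
```

View pics/s14z.png

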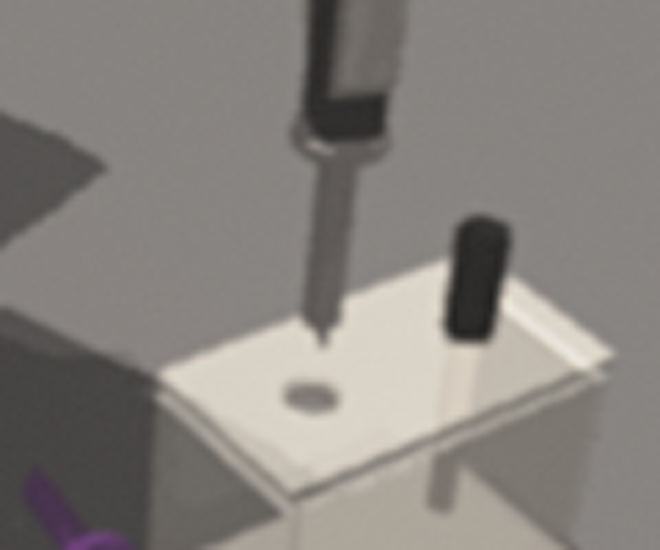

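>>> arm_command(
  deltas=[
    {"translation":[0.1,0.03,0.03],"turn":[0,0,0]},
    {"translation":[0.3,0.04,0.03],"turn":[0,0,0]},
    {"translation":[0.5,0.04,0.03],"turn":[0,0,0]},
    {"translation":[0.7,0.04,0.03],"turn":[0,0,0]},
    {"translation":[0.9,0.04,0.03],"turn":[0,0,0]},
    {"translation":[1.1,0.04,0.03],"turn":[0,0,0]},
    {"translation":[1.3,0.04,0.03],"turn":[0,0,0]},
    {"translation":[1.5,0.04,0.03],"turn":[0,0,0]},
    {"translation":[1.5,0.04,0.03],"turn":[0,0,0]},
  ],
)

```text
time_s: 29.75
ee_pos: [0.5173, 0.193, 0.216]
eef_rot: [-0.843, 1.569, -2.862]
force: [0.3, 0.3, -0.9]
grip_width: 0.0238
```

```bash
python3 -c "
from h import *
ps(); tgt([.5175,.193,.151],-25.7)
"
```

```text
{'time_s': 29.75, 'qpos': [0.2907, 0.3124, 1.5247, 0.0, 1.306, 0.7389], 'ee_pos': [0.5173, 0.193, 0.216], 'eef_rot': [-0.8435, 1.5692, -2.8624], 'force': [0.2992, 0.3228, -0.9458], 'moment': [-0.0907, -0.0756, 0.0065], 'grip_width': 0.0238}
psi -25.677631002813357
trans [2.6, 0.009, -0.006] turn [0.004, 0.012, 0.013]
```

In the bore (tip 0.091) with no contact. Lower to about 1 mm above seating.

>>> arm_command(
  deltas=[
    {"translation":[0.2,0,0],"turn":[0,0,0]},
    {"translation":[0.5,0,0],"turn":[0,0,0]},
    {"translation":[0.9,0,0],"turn":[0,0,0]},
    {"translation":[1.3,0,0],"turn":[0,0,0]},
    {"translation":[1.7,0,0],"turn":[0,0,0]},
    {"translation":[2.05,0,0],"turn":[0,0,0]},
    {"translation":[2.3,0,0],"turn":[0,0,0]},
    {"translation":[2.45,0,0],"turn":[0,0,0]},
    {"translation":[2.55,0,0],"turn":[0,0,0]},
    {"translation":[2.55,0,0],"turn":[0,0,0]},
    {"translation":[2.55,0,0],"turn":[0,0,0]},
  ],
)

```text
time_s: 30.67
ee_pos: [0.5178, 0.1931, 0.1537]
eef_rot: [2.384, 1.57, 0.365]
force: [0.1, 0.3, -0.8]
grip_width: 0.0237
```

```bash
python3 -c "
from h import *
ps(); im=snap('scene','s15.png')
cv2.imwrite('pics/s15z.png',cv2.resize(im[130:250,310:430,::-1],None,fx=4.5,fy=4.5,interpolation=2))
"
```

```text
{'time_s': 30.6667, 'qpos': [0.2907, 0.3729, 1.5953, 0.0, 1.1729, 0.7388], 'ee_pos': [0.5178, 0.1931, 0.1537], 'eef_rot': [2.3835, 1.5703, 0.3646], 'force': [0.1232, 0.321, -0.7588], 'moment': [-0.0669, -0.0589, -0.0056], 'grip_width': 0.0237}
psi -25.67811844379809
```

View pics/s15z.png

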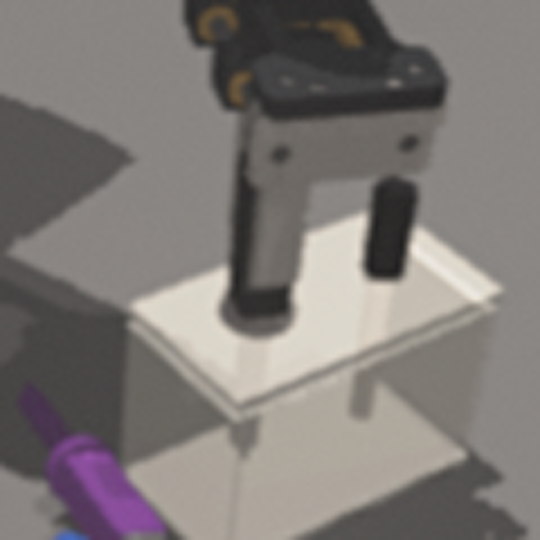

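Lower 3 mm further, watching for seating.

>>> arm_command(
  deltas=[
    {"translation":[0.05,0,0],"turn":[0,0,0]},
    {"translation":[0.1,0,0],"turn":[0,0,0]},
    {"translation":[0.13,0,0],"turn":[0,0,0]},
    {"translation":[0.13,0,0],"turn":[0,0,0]},
    {"translation":[0.13,0,0],"turn":[0,0,0]},
  ],
)

```text
time_s: 31.13
ee_pos: [0.5177, 0.1931, 0.1502]
eef_rot: [2.506, 1.571, 0.487]
force: [-0.3, 0.1, -0.6]
grip_width: 0.0239
```

```bash
python3 -c "
from h import *
avg(3);ps()
"
```

```text
avg [-0.201 -0.074 -0.923 -0.019 -0.053 -0.005  0.024] psi -25.68 [0.51767307 0.19307346 0.15021506] 31.2333 qd 0.739
{'time_s': 31.2833, 'qpos': [0.2907, 0.3767, 1.5988, 0.0, 1.1661, 0.7388], 'ee_pos': [0.5177, 0.1931, 0.1502], 'eef_rot': [2.7994, 1.5708, 0.7804], 'force': [-0.4167, 0.7492, -1.3115], 'moment': [-0.0047, -0.0333, 0.014], 'grip_width': 0.0238}
psi -25.67883179736671
```

Not quite seated; tiny more.

>>> arm_command(
  deltas=[
    {"translation":[0.02,0,0],"turn":[0,0,0]},
    {"translation":[0.03,0,0],"turn":[0,0,0]},
    {"translation":[0.03,0,0],"turn":[0,0,0]},
    {"translation":[0.03,0,0],"turn":[0,0,0]},
  ],
)

```text
time_s: 31.62
ee_pos: [0.5177, 0.1931, 0.1501]
eef_rot: [2.302, 1.57, 0.283]
force: [-2.4, -0.2, 6.4]
grip_width: 0.0239
```

```bash
python3 -c "
from h import *
avg(3);ps()
"
```

```text
avg [-2.544e+00 -5.820e-01  6.142e+00 -2.480e-01  6.400e-01 -1.000e-03
  2.400e-02] psi -25.68 [0.51773323 0.19310987 0.15012624] 31.7167 qd 0.739
{'time_s': 31.7667, 'qpos': [0.2907, 0.3767, 1.599, -0.0, 1.1654, 0.7388], 'ee_pos': [0.5177, 0.1931, 0.1501], 'eef_rot': [2.288, 1.5704, 0.269], 'force': [-3.3919, -0.9133, 6.1406], 'moment': [-0.2812, 0.6008, 0.0057], 'grip_width': 0.0237}
psi -25.676756785253815
```

>>> arm_command(
  deltas=[
    {"translation":[-0.02,0,0],"turn":[0,0,0]},
    {"translation":[-0.02,0,0],"turn":[0,0,0]},
  ],
)

```text
time_s: 31.93
ee_pos: [0.5178, 0.1931, 0.1501]
eef_rot: [2.434, 1.57, 0.415]
force: [-2.0, -0.4, 2.4]
grip_width: 0.0241
```

>>> arm_command(
  deltas=[
    {"translation":[0,0,0],"turn":[0,0,0]},
    {"translation":[0,0,0],"turn":[0,0,0]},
    {"translation":[0,0,0],"turn":[0,0,0]},
    {"translation":[0,0,0],"turn":[0,0,0]},
    {"translation":[0,0,0],"turn":[0,0,0]},
    {"translation":[0,0,0],"turn":[0,0,0]},
    {"translation":[0,0,0],"turn":[0,0,0]},
    {"translation":[0,0,0],"turn":[0,0,0]},
  ],
  gripper=56,
)

```text
time_s: 32.6
ee_pos: [0.5177, 0.1931, 0.1499]
eef_rot: [-0.578, 1.571, -2.597]
force: [-0.5, -0.1, -0.7]
grip_width: 0.056
```

```bash
python3 -c "
from h import *
ps(); snap('wrist','w16.png')
"
```

```text
{'time_s': 32.6, 'qpos': [0.2907, 0.3771, 1.599, -0.0, 1.1655, 0.7388], 'ee_pos': [0.5177, 0.1931, 0.1499], 'eef_rot': [-0.5782, 1.5708, -2.5971], 'force': [-0.5462, -0.1202, -0.7465], 'moment': [-0.0267, -0.0154, -0.0243], 'grip_width': 0.056}
psi -25.676331485881516
```

View pics/w16.png

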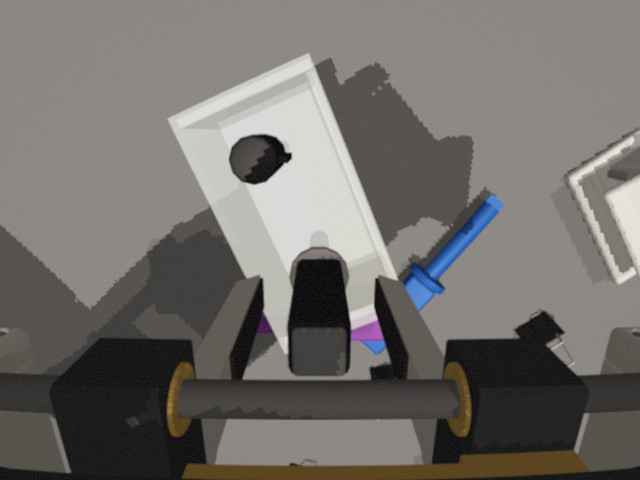

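Released and standing centred between open fingers. Raise straight up, then back off for a final view.

>>> arm_command(
  deltas=[
    {"translation":[-0.2,0,0],"turn":[0,0,0]},
    {"translation":[-0.6,0,0],"turn":[0,0,0]},
    {"translation":[-1.2,0,0],"turn":[0,0,0]},
    {"translation":[-1.9,0,0],"turn":[0,0,0]},
    {"translation":[-2.6,0,0],"turn":[0,0,0]},
    {"translation":[-3.3,0,0],"turn":[0,0,0]},
    {"translation":[-4.0,0,0],"turn":[0,0,0]},
    {"translation":[-4.7,0,0],"turn":[0,0,0]},
    {"translation":[-5.4,0,0],"turn":[0,0,0]},
    {"translation":[-5.9,0,0],"turn":[0,0,0]},
    {"translation":[-6.0,0,0],"turn":[0,0,0]},
    {"translation":[-6.0,0,0],"turn":[0,0,0]},
  ],
)

```text
time_s: 33.65
ee_pos: [0.5178, 0.1931, 0.3011]
eef_rot: [2.328, 1.569, 0.309]
force: [-0.8, 0.2, -0.8]
grip_width: 0.0561
```

```bash
python3 -c "
from h import *
ps(); tgt([.53,-.25,.22],-24); snap('scene','s17.png')
"
```

```text
{'time_s': 33.65, 'qpos': [0.2907, 0.2586, 1.3967, 0.0, 1.4843, 0.7389], 'ee_pos': [0.5178, 0.1931, 0.3011], 'eef_rot': [2.3281, 1.5688, 0.3091], 'force': [-0.7583, 0.2163, -0.8275], 'moment': [-0.0406, -0.0268, -0.046], 'grip_width': 0.0561}
psi -25.680553665174457
trans [3.235, 8.116, 15.767] turn [-0.336, -0.016, -0.017]
```

View pics/s17.png

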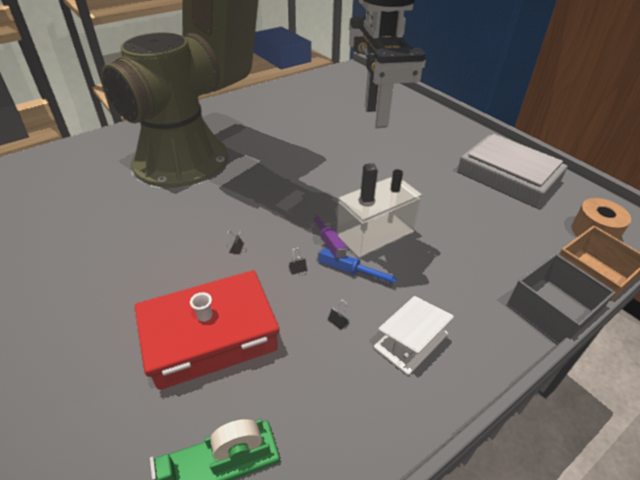

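>>> arm_command(
  deltas=[
    {"translation":[0,0.2,0.4],"turn":[0,0,0]},
    {"translation":[0,0.7,1.3],"turn":[0,0,0]},
    {"translation":[0,1.4,2.6],"turn":[0,0,0]},
    {"translation":[0,2.1,4.0],"turn":[0,0,0]},
    {"translation":[0,2.8,5.4],"turn":[-0.1,0,0]},
    {"translation":[0.3,3.5,6.8],"turn":[-0.2,0,0]},
    {"translation":[0.8,4.2,8.2],"turn":[-0.3,0,0]},
    {"translation":[1.3,4.9,9.6],"turn":[-0.3,0,0]},
    {"translation":[1.8,5.6,11.0],"turn":[-0.3,0,0]},
    {"translation":[2.3,6.3,12.3],"turn":[-0.3,0,0]},
    {"translation":[2.8,7.0,13.6],"turn":[-0.3,0,0]},
    {"translation":[3.2,7.6,14.7],"turn":[-0.3,0,0]},
  ],
)

```text
time_s: 34.7
ee_pos: [0.5283, -0.2233, 0.2181]
eef_rot: [-1.494, 1.569, 2.795]
force: [1.2, 0.4, 0.2]
grip_width: 0.0565
```

>>> arm_command(
  deltas=[
    {"translation":[0.5,0.3,0.6],"turn":[0,0,0]},
    {"translation":[1.2,0.5,1.0],"turn":[0,0,0]},
    {"translation":[1.8,0.5,1.0],"turn":[0,0,0]},
    {"translation":[2.2,0.5,1.0],"turn":[0,0,0]},
    {"translation":[2.4,0.5,1.0],"turn":[0,0,0]},
    {"translation":[2.4,0.5,1.0],"turn":[0,0,0]},
    {"translation":[2.4,0.5,1.0],"turn":[0,0,0]},
  ],
)

```text
time_s: 35.28
ee_pos: [0.5309, -0.2482, 0.1604]
eef_rot: [1.572, 1.57, -0.42]
force: [-0.6, -0.4, -0.4]
grip_width: 0.0562
```

```bash
python3 -c "
from h import *
ps(); c=optics.get_calibration('wrist'); w=snap('wrist','w18.png')
u=proj('',[.5615,-.1808,.084],c); print(u); x,y=map(int,u)
cv2.imwrite('pics/w18z.png',cv2.resize(w[y-50:y+50,x-60:x+60,::-1],None,fx=6,fy=6,interpolation=2)); print(x-60,y-50)
"
```

```text
{'time_s': 35.2833, 'qpos': [-0.4999, 0.4364, 1.4886, 0.0, 1.2162, -0.0783], 'ee_pos': [0.5309, -0.2482, 0.1604], 'eef_rot': [1.5721, 1.5704, -0.4203], 'force': [-0.6075, -0.3575, -0.4042], 'moment': [-0.0318, -0.0522, -0.0056], 'grip_width': 0.0562}
psi -24.153740514259532
[320.75939758 138.33061595]
260 88
```

View pics/w18z.png

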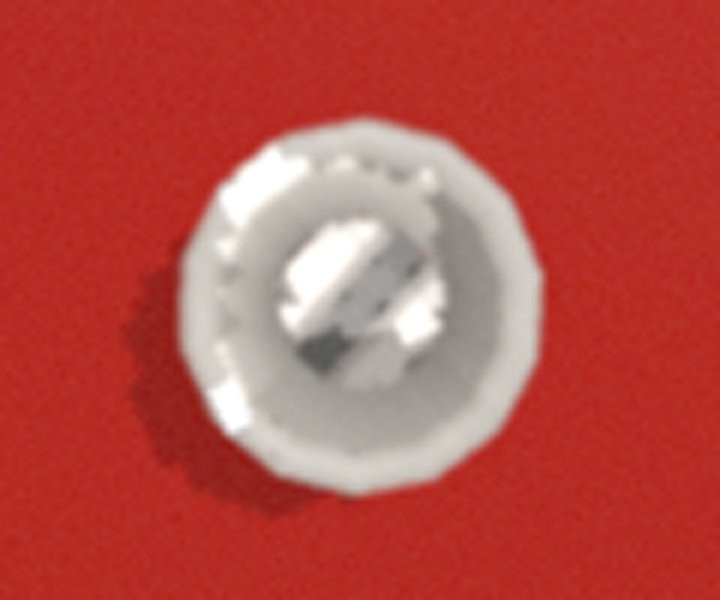

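```bash
python3 -c "
from h import *
c=optics.get_calibration('wrist'); f=lambda p:(260+(p[0]+.5)/6-.5,88+(p[1]+.5)/6-.5)
for a,b in [((318,357),(412,248)),((300,350),(392,238)),((335,365),(428,268))]:
  d=atz('',f(b),.082,c)-atz('',f(a),.082,c); print(np.degrees(np.arctan2(d[1],d[0])))
"
```

```text
24.441192495860697
25.728787446235085
21.502545372436977
```

```bash
python3 -c "
from h import *
print(ctrl.hand_in()); print(ctrl.get_obs()['time_s'])"
```

```text
the job is handed in; nothing more can be done
None
the job is handed in; nothing more can be done
```

The box is locked and the black flat screwdriver is back in its own hole. I handed the job in at about 35 s.

- **Finding the slot:** I rested the blade on the lock with about 3–5 N and rotated it clockwise until it dropped in. The drop showed as the pressing force falling away.
- **Turning to the stop:** I turned in small steps against about 0.06 N m of friction. At the stop the torque rose steadily, and I stopped at about 0.12 N m, under the 0.2 N m limit. I backed off until the torque was gone, then lifted the blade straight out.
- **Lock check:** The last wrist picture puts the slot at about 24°. It was 75.5° at the start, so the turn is about 0.90 rad, which is the locked position.
- **Screwdriver check:** It stands upright in the bore with its collar down on the holder; it took about 7 N when it seated. The gripper is clear of everything.
- **Disagreements:** The stop came about 5–10° later in wrist angle than I predicted. I put this down to play of the blade in the slot and give in the grip, and the slot picture supports a full turn.
- **Look-alikes:** The blue and purple screwdrivers were standing at the start and lay on the table by 3.5 s. As far as I can tell they fell by themselves, because the arm had passed well above and away from them.

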